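# Close the plaster moulds

## Task

The top halves of five plaster moulds are piled in two stacks on the pottery table, and their bottom halves stand open around them. Close the moulds so that they dry true: take the stacks apart from the top down and set each top half, hole upwards, flat and flush on the bottom half of its own shape and size. Plaster chips easily, so set each piece down without dropping it and tip nothing over.

Things in the scene. Friction and masses are not known exactly. Their poses are not given: they have to be found in the camera images.
- oblong_top: top half of a mould: white plaster oblong block 112 mm long (x) by 60 mm wide (y), 34 mm thick, about 260 g, straight sides, flat underside; in its top face a narrow pouring hole (64 by 12 mm slot, 20 mm deep). Loose; starts level, at the foot of one stack. Origin at the centre of its underside, z up.
- square_top: top half of a mould: white plaster square block 62 by 62 mm, sides along x and y, 34 mm thick, about 150 g, straight sides, flat underside; in its top face a narrow pouring hole (12 mm square hole, 20 mm deep). Loose; starts level, at the foot of one stack. Origin at the centre of its underside, z up.
- hex_top: top half of a mould: white plaster hexagonal block, regular, 56 mm across flats, one pair of flats facing +y and -y (corners at +x and -x, 65 mm apart), 34 mm thick, about 110 g, straight sides, flat underside; in its top face a narrow pouring hole (12 mm hexagonal hole, 20 mm deep). Loose; starts level, second up in one stack. Origin at the centre of its underside, z up.
- round_top: top half of a mould: white plaster large round block, 56 mm diameter, 34 mm thick, about 100 g, straight sides, flat underside; in its top face a narrow pouring hole (12 mm round hole, 20 mm deep). Loose; starts level, second up in one stack. Origin at the centre of its underside, z up.
- small_top: top half of a mould: white plaster small round block, 42 mm diameter, 34 mm thick, about 55 g, straight sides, flat underside; in its top face a narrow pouring hole (10 mm round hole, 20 mm deep). Loose; starts level, on top of the stack of three, above the oblong one. Origin at the centre of its underside, z up.
- oblong_bottom: bottom half of the mould of the same outline: white plaster oblong block 112 mm long (x) by 60 mm wide (y), 34 mm thick, about 338 g, with a wide open hollow (88 by 36 mm, 12 mm deep, star relief on its floor) in its top face. Loose, flat on the table, hollow up. Origin at the centre of its underside, z up.
- square_bottom: bottom half of the mould of the same outline: white plaster square block 62 by 62 mm, sides along x and y, 34 mm thick, about 195 g, with a wide open hollow (38 mm square, 12 mm deep, star relief on its floor) in its top face. Loose, flat on the table, hollow up. Origin at the centre of its underside, z up.
- hex_bottom: bottom half of the mould of the same outline: white plaster hexagonal block, regular, 56 mm across flats, one pair of flats facing +y and -y (corners at +x and -x, 65 mm apart), 34 mm thick, about 143 g, with a wide open hollow (32 mm hexagonal, 12 mm deep, star relief on its floor) in its top face. Loose, flat on the table, hollow up. Origin at the centre of its underside, z up.
- round_bottom: bottom half of the mould of the same outline: white plaster large round block, 56 mm diameter, 34 mm thick, about 130 g, with a wide open hollow (32 mm round, 12 mm deep, star relief on its floor) in its top face. Loose, flat on the table, hollow up. Origin at the centre of its underside, z up.
- small_bottom: bottom half of the mould of the same outline: white plaster small round block, 42 mm diameter, 34 mm thick, about 72 g, with a wide open hollow (24 mm round, 12 mm deep, star relief on its floor) in its top face. Loose, flat on the table, hollow up. Origin at the centre of its underside, z up.

How it is judged:
By the outcome, as a careful person would: the job done as asked, in the order asked, and still so for the second after the job is handed in, with the robot touching nothing.
It also fails if it takes over 106 s, if anything falls off the work surface, if the arm or the gripper's body presses on something with over 40 N, if the wrist force passes 120 N, or if a joint passes its speed limit or range.

## Robot

A 7-joint arm with a two-finger parallel gripper is mounted at the origin on the work surface. World frame = base frame: x ahead of the robot, y to its left, z up, the work surface at z = 0. Lengths are in m, angles in rad, forces in N, time in s.
With the tool pointing down it reaches from about 0.425 to 0.925 m from the base axis. Payload 6.8 kg.
Tool frame: the origin (TCP) lies on the centre line of the jaws, within the pads' length; the fingertips stand 11 mm ahead of it and the grasp point (between the pads) lies 8 mm behind it; z points along the fingers, y is the direction in which the jaws open and shut (so a half turn about z gives the same grasp; the last joint's range is limited). The gripper opens to 85 mm and grips with 20 to 120 N. Pads are 22 mm wide; open, the fingers measure 114 mm over their backs; the gripper's body (76 mm by 85 mm) begins 54 mm behind the grasp point. The pads swing forward as they close: fully open they stand 13 mm farther back than shut.
Start: joints at [1.145, 0.477, 0.022, 1.555, -0.011, 1.109, -0.083], TCP at [0.211, -0.641, 0.242] pointing down, gripper open.
Joint ranges: [-2.96, 2.96], [-0.34, 2.1], [-1.41, 1.46], [0.24, 2.44], [-1.37, 4.51], [0.17, 1.92], [-2.96, 2.96]. Speed limits (rad/s): [2.39, 2.39, 3.14, 3.14, 3.14, 3.14, 3.14].

## Interface

Orientations are given as a rotation vector (axis times angle).
In Python, from bench import r gives the robot as it stands.
- The arm moves only by the tool send_rows, never from a script. Its argument "deltas" is a list of rows, each a list of 7 numbers: the opening, from 0 (shut) to 1 (fully open), then the shift along the tool's x, y, z as a fraction of full scale, then the turn, a rotation vector about the tool's x, y, z as a fraction of full scale. In form: [[hand, x, y, z, ax, ay, az], ...]. A call has 1 to 20 rows; each row is the pose to reach, as a shift and turn from the pose commanded when the call began, along the tool's axes at that moment, turning the shorter way round; what a row does not reach only later rows make up. Full scale, the value 1, is 150 mm for a shift and 180 degrees for a turn. A row lasts 1/12 s, in which the tool goes at most 41.7 mm and 7.16 degrees, less where a joint would pass 70% of its speed; a pose out of reach is approached as far as the arm can. A call with a number of a shift or a turn outside -1 to 1 is refused whole. A call with a gripper value outside its range is refused whole. The fingers move at their own pace and stop on an object; "squeeze" is the grip in N (left out, the last holds). Time passes only in rows, so rows that repeat a pose let the fingers close. It gives the time, the measured TCP pose, the force and the opening at its end, in the units of the state.
- r.get_obs(): the state, without advancing time (a new reading comes with each control period).
- r.grab_frame(name): name is "side" or "top" or "wrist"; returns a dict with "pixels" (420x560x3 uint8, red, green, blue), "camera_matrix" (3x3 intrinsics, pixels), "dist_coeffs" ([k1, k2, p1, p2, k3] as OpenCV has them; the pictures are not rectified), "rvec" (rotation vector, rad) and "tvec" (3), from world to camera coordinates, as OpenCV has them. Camera axes: x right, y down, z forward; pixel columns grow to the right and rows downward; lengths in m; the calibration is good to about 2 mm. A picture is of the moment at which its call begins. There is no depth.
- r.hand_in(): hands the job in, once; it reports no verdict.
The state is a dict: "clock": time; "joints": joint angles; "qvel": joint speeds; "tau": joint torques, N m; "tcp_pos": TCP position; "orientation": TCP orientation; "contact_force": force on the tool from outside, world axes, zero at the start; "moment": the same for the moment, N m; "grip_width": finger opening in m.
Only numpy, scipy, OpenCV 4.12 (cv2) and the standard library are available. Lean on these libraries where they do the work, as an engineer would, in place of code of your own. Each camera call takes 0.05 s, during which the arm holds its last target. There are 200 camera calls.

## Working session

There is one attempt and no reset: what is moved stays moved. The work goes in short steps, Python scripts to look and compute and a tool call to move; the robot and the scene stay as the last step left them, time stands still between calls to the robot, and variables do not carry over. Pictures are saved under pics/ and viewed, about 12 in all and at most 16, crops included, and the job is handed in when it is done.

Besides the shell and the picture viewer there is one more tool, called after "Emit:" as name(argument=value, ...), one argument or row to a line, values as JSON. send_rows: Moves the arm, as the interface text tells. Shift numbers are shares of 150 mm and turn numbers shares of 180 degrees, none past 1 either way. Its arguments: {"type":"object","properties":{"deltas":{"type":"array","items":{"type":"array","items":{"type":"number"}}},"squeeze":{"type":"number"}},"required":["deltas"]}

```bash
ls; mkdir -p pics; python3 - <<'E'
from bench import r
import cv2,pickle
o=r.get_obs()
for k,v in o.items(): print(k,v)
for n in("top","side"):
    f=r.grab_frame(n); pickle.dump(f,open(f"{n}0.pkl","wb"))
    cv2.imwrite(f"pics/{n}0.png",f["pixels"][:,:,::-1]); print(n,f["camera_matrix"],f["dist_coeffs"],f["rvec"],f["tvec"])
E
```

```text
pics
clock 0.0
joints [ 1.14489415  0.47780494  0.02235227  1.55646756 -0.01152844  1.10927063
 -0.08310624]
qvel [-6.69421652e-04  4.15929147e-04  3.05963337e-04 -1.02739928e-03
  7.94566052e-04 -9.43499768e-04 -2.25771532e-05]
tau [-8.60851674e-05 -5.96448183e+01  1.60806946e+00 -2.81192994e+01
  1.25661868e-02  9.41758510e-03  1.76048854e-05]
tcp_pos [ 0.21073213 -0.64065927  0.24131588]
orientation [-3.10026117e+00 -4.96809725e-01  6.31775950e-04]
contact_force [-0.30364319 -0.19718328  0.11986903]
moment [ 0.00388148 -0.04872699 -0.00670106]
grip_width 0.085195761725346
top [[410.50423914   0.         282.20482813]
 [  0.         410.50423914 207.03392296]
 [  0.           0.           1.        ]] [0.00722703 0.         0.         0.         0.        ] [ 2.17100512 -2.1490584   0.13127006] [-0.0015756   0.57391245  0.9357648 ]
side [[486.81771559   0.         290.43635022]
 [  0.         486.81771559 212.78580382]
 [  0.           0.           1.        ]] [0.0121032 0.        0.        0.        0.       ] [ 0.42346001 -2.65875085  1.32310846] [0.52427152 0.15791034 1.06573532]
```

View pics/top0.png

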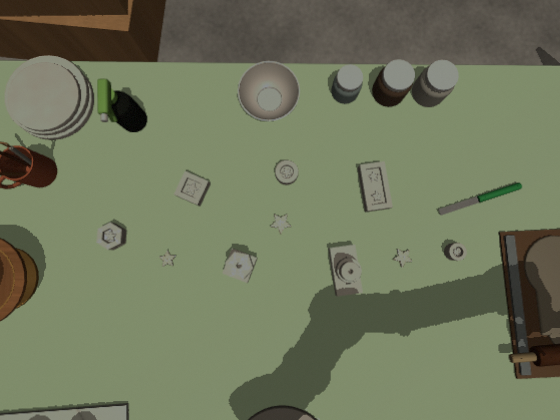

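View pics/side0.png

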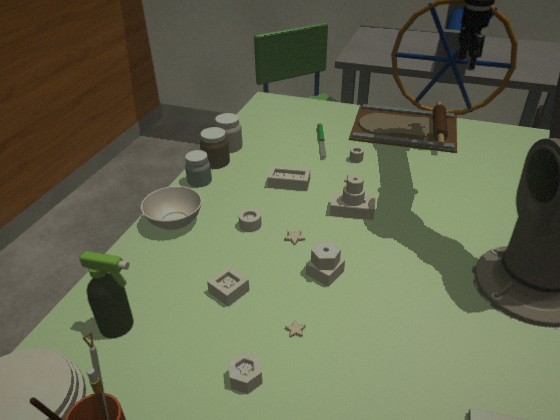

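Top view: the stack of three is at (346,268) and the hex/square stack at (240,265). The bottoms are square (192,188), round (287,172), oblong (375,187), small (455,251) and hex (111,236). The side view agrees. Next I'll segment them.

```bash
cat > h.py <<'E'
import numpy as np,cv2,pickle
from scipy.spatial.transform import Rotation as R
def ray(f,uv,z):
    uv=np.asarray(uv,float).reshape(-1,1,2)
    n=cv2.undistortPoints(uv,f["camera_matrix"],f["dist_coeffs"])[:,0]
    M=cv2.Rodrigues(np.asarray(f["rvec"],float))[0]; c=-M.T@np.ravel(f["tvec"])
    d=np.c_[n,np.ones(len(n))]@M
    return c+d*((z-c[2])/d[:,2])[:,None]
def proj(f,P):
    return cv2.projectPoints(np.asarray(P,float).reshape(-1,3),f["rvec"],f["tvec"],f["camera_matrix"],f["dist_coeffs"])[0][:,0]
def mask(px):
    h=cv2.cvtColor(px,cv2.COLOR_RGB2HSV)
    return ((h[...,1]<45)&(h[...,2]>55)).astype(np.uint8)*255
E
python3 - <<'E'
from h import *
f=pickle.load(open("top0.pkl","rb"));px=f["pixels"]
m=mask(px);m[:145]=0;m[310:]=0;m[:,:80]=0;m[:,490:]=0
cs,_=cv2.findContours(m,cv2.RETR_EXTERNAL,cv2.CHAIN_APPROX_NONE)
for c in cs:
    if cv2.contourArea(c)>80:
        rc=cv2.minAreaRect(c);print(cv2.boundingRect(c),cv2.contourArea(c),[np.round(v,1) for v in rc],ray(f,rc[0],.034).round(4))
crop=px[145:305,80:480]
big=cv2.resize(crop,None,fx=2,fy=2,interpolation=cv2.INTER_CUBIC)
big=np.clip(big*1.3,0,255).astype(np.uint8)
mm=cv2.cvtColor(cv2.resize(m[145:305,80:480],None,fx=2,fy=2,interpolation=0),cv2.COLOR_GRAY2RGB)
big=np.vstack([big,mm][:2])[:600]
cv2.imwrite("pics/c1.png",big[:,:,::-1])
print(px[300,200],px[150,210],px[270,346],px[187,370])
E
```

```text
(160, 250, 16, 16) 92.0 [array([166.8, 258.7]), array([14.4, 14.8]), np.float64(32.0)] [[0.4502 0.2714 0.034 ]]
(395, 249, 17, 19) 128.0 [array([402.3, 256.2]), array([17.8, 15.3]), np.float64(56.3)] [[ 0.4615 -0.2767  0.034 ]]
(223, 248, 34, 35) 688.5 [array([238.8, 265. ]), array([28. , 27.5]), np.float64(20.6)] [[0.4372 0.1037 0.034 ]]
(329, 245, 34, 51) 1182.5 [array([346.3, 269.6]), array([49.4, 29.2]), np.float64(80.2)] [[ 0.4291 -0.1461  0.034 ]]
(449, 243, 18, 18) 233.0 [array([457.5, 251.5]), array([17., 17.]), np.float64(90.0)] [[ 0.4737 -0.4057  0.034 ]]
(96, 222, 26, 28) 499.5 [array([109. , 235.5]), array([26.6, 25.3]), np.float64(32.0)] [[0.5028 0.4089 0.034 ]]
(271, 214, 20, 19) 156.5 [array([280.3, 223.3]), array([17.5, 19. ]), np.float64(85.2)] [[0.5354 0.0083 0.034 ]]
(439, 196, 40, 19) 229.0 [array([458.2, 205.4]), array([ 6.6, 40.5]), np.float64(71.6)] [[ 0.582  -0.4118  0.034 ]]
(174, 171, 35, 34) 661.0 [array([191.7, 187.9]), array([28.3, 26.5]), np.float64(24.4)] [[0.6176 0.2198 0.034 ]]
(359, 161, 34, 51) 1167.0 [array([375.4, 185.8]), array([47.7, 26.1]), np.float64(80.5)] [[ 0.6272 -0.217   0.034 ]]
(275, 160, 23, 25) 406.5 [array([286., 172.]), array([24., 22.]), np.float64(90.0)] [[ 0.6584 -0.004   0.034 ]]
[129 142 109] [128 140 107] [139 140 123] [139 139 123]
```

View pics/c1.png

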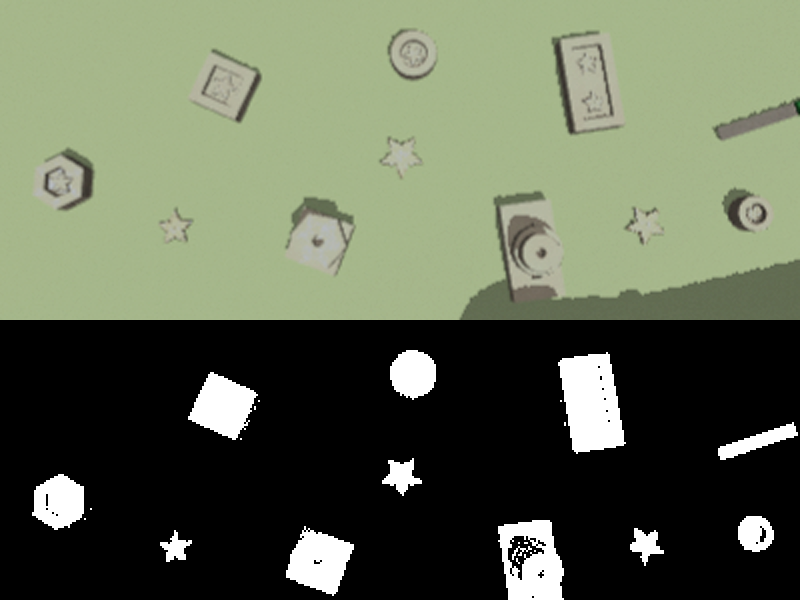

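The crop shows clean outlines, with rough poses good to about 5 mm. Next I'll write a planning helper and get the wrist camera geometry.

```bash
cat >> h.py <<'E'
def yawR(th): # tool z down, tool y along angle th (deg) in the world xy plane
    t=np.radians(th); y=np.array([np.cos(t),np.sin(t),0]); z=np.array([0,0,-1.]); return np.c_[np.cross(y,z),y,z]
def tool(o):
    M=R.from_rotvec(o["orientation"]).as_matrix(); return np.array(o["tcp_pos"]),M,np.degrees(np.arctan2(M[1,1],M[0,1]))
def plan(o,*wps):
    """wps: (x,y,z,yaw) ; each leg from the one before; prints fraction shift/turn, split per call"""
    p,M,y=tool(o)
    for w in wps:
        d=(w[3]-y+90)%180-90; N=yawR(y+d)
        s=M.T@(np.array(w[:3])-p)/.15; a=R.from_matrix(M.T@N).as_rotvec()/np.pi
        n=max(1,int(np.ceil(np.abs(s).max()-1e-9)))
        print("to",np.round(w,4),"shift",s.round(3),"turn",a.round(4),"calls",n,"rows>=",int(np.ceil(max(np.linalg.norm(s)*150/41.7,np.linalg.norm(a)*180/7.16))))
        p,M,y=np.array(w[:3]),N,y+d
E
python3 - <<'E'
from h import *; from bench import r
o=r.get_obs();p,M,y=tool(o);print(p,y,M.round(3))
f=r.grab_frame("wrist");C=cv2.Rodrigues(f["rvec"])[0];c=-C.T@np.ravel(f["tvec"])
print("cam in tool",(M.T@(c-p)).round(4),"axes (cols x,y,z in tool)\n",(M.T@C.T).round(3),f["camera_matrix"])
t=pickle.load(open("top0.pkl","rb"))
print("small",ray(t,(351,271.5),.102),"hex",ray(t,(238.5,266),.068))
# yaw of tool aimed radially in stack
plan(o,(.26,-.45,.30,y),(.42,-.17,.32,y))
E
```

```text
[ 0.2107029  -0.64071617  0.24142145] -71.791766186991 [[ 0.95   0.312 -0.001]
 [ 0.312 -0.95   0.002]
 [-0.    -0.002 -1.   ]]
cam in tool [ 0.0846  0.0002 -0.1309] axes (cols x,y,z in tool)
 [[-0.    -0.946 -0.325]
 [ 1.     0.    -0.001]
 [ 0.001 -0.325  0.946]] [[339.47118415   0.         278.73582954]
 [  0.         339.47118415 205.38444335]
 [  0.           0.           1.        ]]
small [[ 0.42722336 -0.14548799  0.102     ]] hex [[0.4357197  0.10090425 0.068     ]]
to [  0.26    -0.45     0.3    -71.7918] shift [ 0.709 -1.106 -0.389] turn [-0.0005  0.      0.    ] calls 2 rows>= 5
to [  0.42    -0.17     0.32   -71.7918] shift [ 1.597 -1.44  -0.133] turn [0. 0. 0.] calls 2 rows>= 8
```

Emit:
send_rows(
  deltas=[
    [1, 0.25, -0.13, 0.02, 0, 0, 0],
    [1, 0.5, -0.26, 0.04, 0, 0, 0],
    [1, 0.75, -0.39, 0.06, 0, 0, 0],
    [1, 1, -0.51, 0.07, 0, 0, 0],
  ],
  squeeze=30,
)

```text
clock: 0.48
tcp_pos: [0.3285, -0.5214, 0.2312]
orientation: [-3.101, -0.496, 0.001]
contact_force: [1.0, -1.0, 0.4]
grip_width: 0.0853
```

Emit:
send_rows(
  deltas=[
    [1, 0.25, -0.13, 0.02, 0, 0, 0],
    [1, 0.5, -0.26, 0.04, 0, 0, 0],
    [1, 0.75, -0.39, 0.06, 0, 0, 0],
    [1, 1, -0.51, 0.07, 0, 0, 0],
    [1, 1, -0.51, 0.07, 0, 0, 0],
    [1, 1, -0.51, 0.07, 0, 0, 0],
    [1, 1, -0.51, 0.07, 0, 0, 0],
  ],
)

```text
clock: 1.07
tcp_pos: [0.4463, -0.4037, 0.2211]
orientation: [3.102, 0.498, -0.001]
contact_force: [-1.2, -0.2, -0.1]
grip_width: 0.0856
```

```bash
cat > shot.py <<'E'
import sys;from h import *;from bench import r
n=sys.argv[1]
f=r.grab_frame("wrist");o=r.get_obs();pickle.dump((f,o),open(n+".pkl","wb"))
cv2.imwrite(f"pics/{n}.png",f["pixels"][:,:,::-1])
p,M,y=tool(o);print(o["clock"],p.round(4),"yaw",y.round(2),"tilt",M[:2,2].round(4),np.abs(o["qvel"]).max().round(3))
E
python3 shot.py w1
```

```text
1.1167 [ 0.4455 -0.4047  0.2212] yaw -71.89 tilt [-0.0009 -0.0005] 0.016
```

View pics/w1.png

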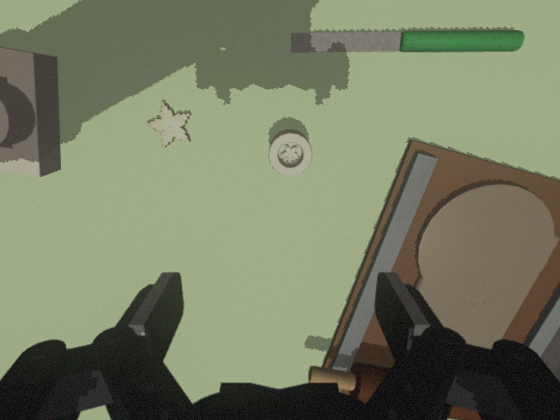

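Small bottom is at (291,155), with the jaws at the lower edge. I'll check whether brightness separates its top face from its side.

```bash
python3 - <<'E'
from h import *
f,o=pickle.load(open("w1.pkl","rb"));px=f["pixels"]
g=px.astype(int)
print("col291",[tuple(map(int,g[v,291])) for v in range(126,182,2)])
print("row150",[tuple(map(int,g[150,u])) for u in range(264,318,3)])
E
```

```text
col291 [(109, 118, 94), (107, 113, 92), (78, 80, 67), (89, 89, 76), (170, 167, 151), (176, 175, 156), (175, 176, 156), (174, 175, 156), (154, 154, 138), (171, 172, 153), (135, 134, 118), (136, 133, 118), (174, 174, 157), (172, 174, 159), (171, 175, 157), (173, 174, 156), (173, 170, 153), (148, 146, 132), (123, 116, 104), (103, 101, 89), (86, 85, 73), (172, 166, 147), (171, 171, 152), (175, 175, 158), (171, 172, 154), (162, 171, 140), (165, 179, 141), (159, 173, 137)]
row150 [(160, 174, 137), (157, 172, 133), (163, 162, 145), (173, 176, 157), (173, 175, 155), (163, 164, 145), (171, 173, 155), (151, 144, 130), (170, 176, 156), (174, 174, 157), (171, 174, 156), (170, 171, 153), (172, 170, 150), (164, 162, 145), (168, 169, 152), (172, 173, 153), (157, 168, 133), (161, 174, 138)]
```

```bash
cat >> h.py <<'E'
def fit(f,xy,z,vmin=110,dmax=.05,rat=.845,flip=True):
    """lit plaster outline nearest world xy at height z -> hull on plane: centre, sizes, angle"""
    b=cv2.GaussianBlur(f["pixels"],(3,3),0).astype(float)
    m=((b[...,2]/(b[...,1]+1)>rat)&(b[...,1]>vmin)&(b[...,0]-b[...,2]<40)).astype(np.uint8)
    m=cv2.morphologyEx(m,cv2.MORPH_OPEN,np.ones((3,3),np.uint8))
    best=None
    for c in cv2.findContours(m,cv2.RETR_EXTERNAL,cv2.CHAIN_APPROX_NONE)[0]:
        if cv2.contourArea(c)<150: continue
        P=ray(f,c[:,0],z)[:,:2]; h=cv2.convexHull(P.astype(np.float32))
        (cc,s,a)=cv2.minAreaRect(h); d=np.hypot(*(np.array(cc)-xy))
        if best is None or d<best[0]: best=(d,h,cc,s,a)
    d,h,cc,s,a=best; mo=cv2.moments(h*1000); ec,er=cv2.minEnclosingCircle(h)
    print("rect c",np.round(cc,4),"size mm",np.round(np.array(s)*1000,1),"ang",round(a,1),"| centroid",np.round([mo["m10"]/mo["m00"]/1000,mo["m01"]/mo["m00"]/1000],4),"area-eq dia",round(2*np.sqrt(mo["m00"]/np.pi),1),"| encl",np.round(ec,4),round(er*2000,1))
    return h[:,0]
E
python3 - <<'E'
from h import *
f,o=pickle.load(open("w1.pkl","rb"))
fit(f,(.474,-.406),.034)
plan(o,(.42,-.21,.25,-72),(.42,-.17,.25,-72))
E
```

```text
rect c [ 0.4742 -0.4057] size mm [39.8 39.7] ang 18.2 | centroid [ 0.4744 -0.4056] area-eq dia 40.1 | encl [ 0.4745 -0.4057] 40.9
to [  0.42  -0.21   0.25 -72.  ] shift [ 0.242 -1.286 -0.192] turn [0.0001 0.0003 0.0006] calls 2 rows>= 5
to [  0.42  -0.17   0.25 -72.  ] shift [ 0.082 -0.254  0.   ] turn [0. 0. 0.] calls 1 rows>= 1
```

Emit:
send_rows(
  deltas=[
    [1, 0.05, -0.25, -0.02, 0, 0, 0],
    [1, 0.1, -0.5, -0.04, 0, 0, 0],
    [1, 0.17, -0.78, -0.06, 0, 0, 0],
  ],
)

```text
clock: 1.37
tcp_pos: [0.4323, -0.2878, 0.2301]
orientation: [3.103, 0.487, -0.001]
contact_force: [1.0, 0.3, 0.0]
grip_width: 0.085
```

Emit:
send_rows(
  deltas=[
    [1, 0.05, -0.25, -0.02, 0, 0, 0.015],
    [1, 0.1, -0.5, -0.04, 0, 0, 0.03],
    [1, 0.17, -0.79, -0.07, 0, 0, 0.045],
    [1, 0.17, -0.79, -0.07, 0, 0, 0.045],
    [1, 0.17, -0.79, -0.07, 0, 0, 0.045],
    [1, 0.17, -0.79, -0.07, 0, 0, 0.045],
  ],
)

```text
clock: 1.87
tcp_pos: [0.4213, -0.1674, 0.241]
orientation: [3.129, 0.274, 0.001]
contact_force: [0.1, -1.0, 0.3]
grip_width: 0.0858
```

```bash
python3 shot.py w2; python3 - <<'E'
from h import *
f,o=pickle.load(open("w2.pkl","rb"))
fit(f,(.427,-.146),.102);fit(f,(.43,-.146),.034)
E
```

```text
1.9167 [ 0.4213 -0.168   0.2408] yaw -80.07 tilt [ 0.0002 -0.0008] 0.01
rect c [ 0.4441 -0.1458] size mm [89.6 49.1] ang 7.9 | centroid [ 0.444  -0.1458] area-eq dia 74.0 | encl [ 0.4441 -0.1459] 100.4
rect c [ 0.4289 -0.144 ] size mm [112.1  61.4] ang 7.9 | centroid [ 0.4287 -0.1441] area-eq dia 92.6 | encl [ 0.4289 -0.1442] 125.6
```

View pics/w2.png

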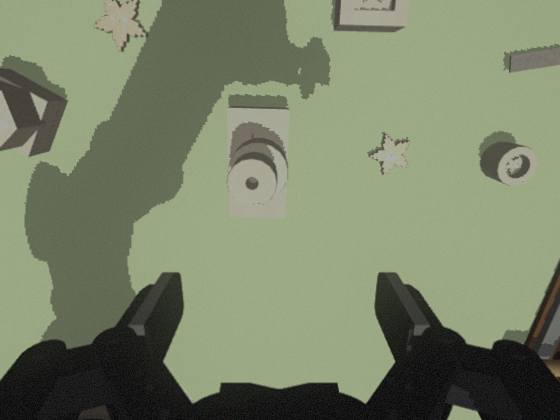

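Stack of three: the small top is at about (252,182), with the round below it and the oblong edges clear. The oblong is at (.4288,-.144), yaw 7.9°. I'll locate the round discs by Hough.

```bash
cat >> h.py <<'E'
def disc(f,xy,z,d):
    """Hough circle for a disc of diameter d near world xy at height z"""
    u=proj(f,[[*xy,z]])[0]; e=proj(f,[[xy[0]+d/2,xy[1],z],[xy[0],xy[1]+d/2,z],[xy[0]-d/2,xy[1],z],[xy[0],xy[1]-d/2,z]])
    rp=np.hypot(*(e-u).T).mean(); k=4; w=int(rp*2.2); a=np.round(u).astype(int)-w
    g=cv2.cvtColor(f["pixels"],cv2.COLOR_RGB2GRAY)[max(a[1],0):a[1]+2*w,max(a[0],0):a[0]+2*w]
    g=cv2.resize(g,None,fx=k,fy=k,interpolation=cv2.INTER_CUBIC)
    c=cv2.HoughCircles(g,cv2.HOUGH_GRADIENT,1,6,param1=80,param2=12,minRadius=int(k*rp*.93),maxRadius=int(k*rp*1.07))
    if c is None: print("no circle");return
    for q in c[0][:3]:
        uv=(q[:2]+.5)/k-.5+np.maximum(a,0); print("disc px",uv.round(1),"r",(q[2]/k).round(1),"exp",rp.round(1),"->",ray(f,uv,z)[0].round(4))
def hole(f,xy,z,w=.012,vmax=125):
    """dark pouring hole near xy on plane z: bounding centre of the dark blob"""
    u=proj(f,[[*xy,z]])[0]; a=np.round(u).astype(int)-16
    g=cv2.cvtColor(f["pixels"],cv2.COLOR_RGB2GRAY)[a[1]:a[1]+33,a[0]:a[0]+33]
    g=cv2.resize(g,None,fx=4,fy=4,interpolation=cv2.INTER_CUBIC)
    cs=cv2.findContours((g<vmax).astype(np.uint8),cv2.RETR_EXTERNAL,cv2.CHAIN_APPROX_NONE)[0]
    cs=[c for c in cs if 300<cv2.contourArea(c)<12000 and cv2.boundingRect(c)[2]<110]
    for c in sorted(cs,key=lambda c:np.hypot(*(np.array(cv2.minEnclosingCircle(c)[0])-66)))[:2]:
        uv=(c[:,0]+.5)/4-.5+a; P=ray(f,uv,z)[:,:2]; ctr,s,_=cv2.minAreaRect(P.astype(np.float32)); print("hole",np.round(ctr,4),"size mm",np.round(np.array(s)*1000,1))
E
python3 - <<'E'
from h import *
f,o=pickle.load(open("w2.pkl","rb"))
p=ray(f,(252,182),.102)[0];print(p)
disc(f,p[:2],.102,.042);hole(f,p[:2],.102)
q=ray(f,(259,168),.068)[0];print(q);disc(f,q[:2],.068,.056)
plan(o,(p[0],p[1],.15,-80.07),(p[0],p[1],.082,-80.07))
E
```

```text
[ 0.42945994 -0.14378949  0.102     ]
disc px [250.8 184.5] r 25.8 exp 25.2 -> [ 0.4272 -0.1431  0.102 ]
disc px [252.  182.5] r 23.5 exp 25.2 -> [ 0.429  -0.1439  0.102 ]
disc px [261.2 168.5] r 24.6 exp 25.2 -> [ 0.4419 -0.1495  0.102 ]
hole [ 0.4284 -0.1435] size mm [10.5 10.2]
[ 0.43416807 -0.14699169  0.068     ]
disc px [257.2 173. ] r 30.4 exp 30.4 -> [ 0.4293 -0.1461  0.068 ]
disc px [257.8 171. ] r 28.7 exp 30.4 -> [ 0.4312 -0.1463  0.068 ]
disc px [256.8 174.8] r 32.1 exp 30.4 -> [ 0.4276 -0.1459  0.068 ]
to [  0.4295  -0.1438   0.15   -80.07  ] shift [ 0.082 -0.15   0.605] turn [ 0.0003 -0.      0.    ] calls 1 rows>= 3
to [  0.4295  -0.1438   0.082  -80.07  ] shift [0.    0.    0.453] turn [0. 0. 0.] calls 1 rows>= 2
```

Emit:
send_rows(
  deltas=[
    [1, 0.04, -0.08, 0.25, 0, 0, 0],
    [1, 0.075, -0.153, 0.5, 0, 0, 0],
    [1, 0.075, -0.153, 0.7, 0, 0, 0],
    [1, 0.075, -0.153, 0.7, 0, 0, 0],
  ],
)

```text
clock: 2.25
tcp_pos: [0.4248, -0.1418, 0.1308]
orientation: [-3.127, -0.273, 0.015]
contact_force: [-0.8, 0.7, 0.2]
grip_width: 0.0855
```

Emit:
send_rows(
  deltas=[
    [0.8, 0, 0, 0.2, 0, 0, 0],
    [0.7, 0, 0, 0.35, 0, 0, 0],
    [0.6, 0, 0, 0.35, 0, 0, 0],
    [0.5, 0, 0, 0.35, 0, 0, 0],
    [0.4, 0, 0, 0.35, 0, 0, 0],
    [0.3, 0, 0, 0.35, 0, 0, 0],
    [0.2, 0, 0, 0.35, 0, 0, 0],
    [0, 0, 0, 0.35, 0, 0, 0],
    [0, 0, 0, 0.35, 0, 0, 0],
    [0, 0, 0, 0.35, 0, 0, 0],
    [0, 0, 0, 0.35, 0, 0, 0],
  ],
  squeeze=30,
)

```text
clock: 3.17
tcp_pos: [0.4292, -0.1413, 0.0841]
orientation: [3.129, 0.277, 0.002]
contact_force: [-1.0, -0.1, 7.3]
grip_width: 0.0409
```

```bash
python3 shot.py w3; python3 - <<'E'
from h import *
f,o=pickle.load(open("w3.pkl","rb"));print(o["grip_width"],o["contact_force"])
hole(f,(.4284,-.1435),.102)
E
```

```text
3.2167 [ 0.4292 -0.1413  0.0841] yaw -79.9 tilt [ 0.0012 -0.0006] 0.001
0.041127144786103714 [-0.66607754  0.03699472  7.58585096]
hole [ 0.4303 -0.1416] size mm [11.   9.6]
```

View pics/w3.png

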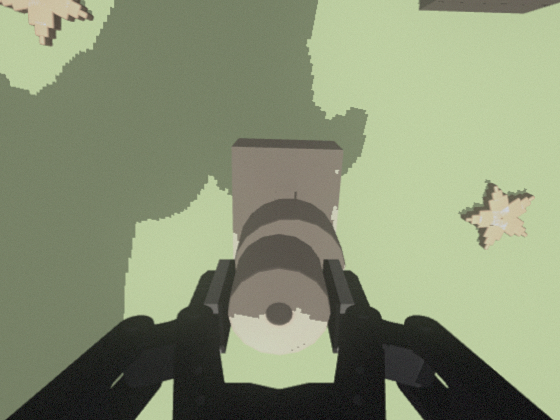

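Small top is gripped and its hole shows about 1 mm from the TCP, so the camera and tool agree. Now I'll lift it and carry it to a hover over its bottom.

Emit:
send_rows(
  deltas=[
    [0, 0, 0, -0.1, 0, 0, 0],
    [0, 0, 0, -0.25, 0, 0, 0],
    [0, 0, 0, -0.4, 0, 0, 0],
    [0, 0, 0.22, -0.4, 0, 0, 0],
    [0, 0, 0.45, -0.4, 0, 0, 0],
    [0, -0.01, 0.68, -0.4, 0, 0, 0],
    [0, -0.01, 0.9, -0.4, 0, 0, 0],
  ],
)

```text
clock: 3.8
tcp_pos: [0.4507, -0.2759, 0.1437]
orientation: [3.129, 0.277, 0.0]
contact_force: [1.4, 0.6, 0.2]
grip_width: 0.0406
```

Emit:
send_rows(
  deltas=[
    [0, 0, 0.22, 0, 0, 0, 0],
    [0, -0.01, 0.45, 0, 0, 0, 0],
    [0, -0.01, 0.68, 0, 0, 0, 0],
    [0, -0.009, 0.884, 0.1, 0, 0, 0],
    [0, -0.009, 0.884, 0.2, 0, 0, 0],
    [0, -0.009, 0.884, 0.2, 0, 0, 0],
    [0, -0.009, 0.884, 0.2, 0, 0, 0],
    [0, -0.009, 0.884, 0.2, 0, 0, 0],
  ],
)

```text
clock: 4.47
tcp_pos: [0.4732, -0.4037, 0.1137]
orientation: [-3.128, -0.279, -0.0]
contact_force: [-0.0, 0.2, -0.5]
grip_width: 0.041
```

```bash
python3 shot.py w4; python3 - <<'E'
from h import *
f,o=pickle.load(open("w4.pkl","rb"));print(o["grip_width"],o["contact_force"])
p,M,y=tool(o); hole(f,p[:2]+[.001,0],p[2]+.018); plan(o,(.4733,-.4054,.0505,-79.9))
E
```

```text
4.5167 [ 0.4735 -0.4038  0.1141] yaw -79.78 tilt [0.0008 0.0002] 0.007
0.04091849327651925 [-0.07466979 -0.48973159 -0.4767714 ]
to [ 4.733e-01 -4.054e-01  5.050e-02 -7.990e+01] shift [-0.004  0.01   0.424] turn [-0.     -0.0003  0.0007] calls 1 rows>= 2
```

```bash
python3 - <<'E'
from h import *
f,o=pickle.load(open("w4.pkl","rb"));p,M,y=tool(o)
for v in(60,80,100,140,160): print(v);hole(f,p[:2]+[.001,0],p[2]+.018,vmax=v)
print(proj(f,[[*(p[:2]+[.001,0]),p[2]+.018]]))
u=proj(f,[[*(p[:2]+[.001,0]),p[2]+.018]])[0].astype(int);c=f["pixels"][u[1]-90:u[1]+60,u[0]-100:u[0]+100,::-1]
cv2.imwrite("pics/c4.png",cv2.resize(c,None,fx=3,fy=3))
E
```

```text
60
80
100
hole [ 0.4744 -0.4035] size mm [10.1 10. ]
140
160
[[279.57716264 312.81324218]]
```

View pics/c4.png

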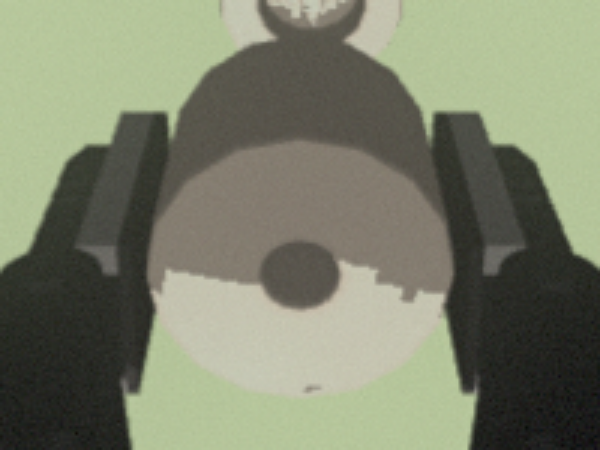

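The crop shows the small piece held, with its hole measured at (.4744,-.4035). It needs about 2 mm in -y and then a slow descent.

Emit:
send_rows(
  deltas=[
    [0, -0.002, 0.014, 0.1, 0, 0, 0],
    [0, -0.002, 0.014, 0.2, 0, 0, 0],
    [0, -0.002, 0.014, 0.3, 0, 0, 0],
    [0, -0.002, 0.014, 0.36, 0, 0, 0],
    [0, -0.002, 0.014, 0.39, 0, 0, 0],
    [0, -0.002, 0.014, 0.405, 0, 0, 0],
    [0, -0.002, 0.014, 0.412, 0, 0, 0],
    [0, -0.002, 0.014, 0.412, 0, 0, 0],
    [0, -0.002, 0.014, 0.412, 0, 0, 0],
  ],
)

```text
clock: 5.27
tcp_pos: [0.4733, -0.4074, 0.0522]
orientation: [3.129, 0.277, 0.001]
contact_force: [-0.0, 0.4, 1.3]
grip_width: 0.0409
```

Emit:
send_rows(
  deltas=[
    [0, 0, 0, 0.005, 0, 0, 0],
    [0, 0, 0, 0.01, 0, 0, 0],
    [0, 0, 0, 0.013, 0, 0, 0],
    [0, 0, 0, 0.013, 0, 0, 0],
    [0, 0, 0, 0.013, 0, 0, 0],
  ],
)

```text
clock: 5.68
tcp_pos: [0.4731, -0.4074, 0.0502]
orientation: [3.129, 0.277, 0.001]
contact_force: [-1.0, 1.2, 5.1]
grip_width: 0.0412
```

```bash
python3 shot.py w5; python3 - <<'E'
from h import *
f,o=pickle.load(open("w5.pkl","rb"));print(o["grip_width"],o["contact_force"])
p,M,y=tool(o)
for v in(80,90,100,110):hole(f,(.474,-.406),.068,vmax=v)
u=proj(f,[[*(p[:2]+[.001,0]),.068]])[0].astype(int);c=f["pixels"][u[1]-110:u[1]+60,u[0]-100:u[0]+100,::-1]
cv2.imwrite("pics/c5.png",cv2.resize(c,None,fx=3,fy=3))
E
```

```text
5.7333 [ 0.4731 -0.4074  0.0502] yaw -79.9 tilt [ 0.0006 -0.0005] 0.001
0.04068776176180973 [-0.9986222   0.06793111  6.18888384]
hole [ 0.4741 -0.4072] size mm [9.5 9.3]
hole [ 0.4739 -0.4072] size mm [10.1  9.9]
hole [ 0.4739 -0.4072] size mm [10.4 10.3]
```

View pics/c5.png

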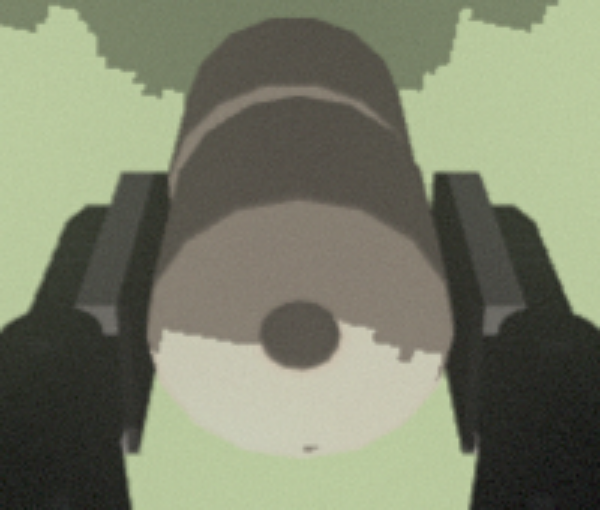

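The visible crescent shows the bottom half sticking out about 2 mm toward +y/+x. I'll raise the piece slightly and correct.

Emit:
send_rows(
  deltas=[
    [0, 0, 0, -0.015, 0, 0, 0],
    [0, 0, 0, -0.03, 0, 0, 0],
    [0, 0.005, -0.011, -0.03, 0, 0, 0],
    [0, 0.005, -0.011, -0.03, 0, 0, 0],
    [0, 0.005, -0.011, -0.03, 0, 0, 0],
    [0, 0.005, -0.011, -0.03, 0, 0, 0],
  ],
)

```text
clock: 6.23
tcp_pos: [0.4732, -0.4053, 0.0538]
orientation: [-3.129, -0.277, 0.0]
contact_force: [-0.2, 0.0, -0.7]
grip_width: 0.0409
```

```bash
python3 shot.py w6; python3 - <<'E'
from h import *
from bench import r
f,o=pickle.load(open("w6.pkl","rb"));p,M,y=tool(o)
for v in(90,100):hole(f,(.474,-.406),p[2]+.018,vmax=v)
for i in range(3): r.grab_frame("side"); print(r.get_obs()["tcp_pos"].round(4))
u=proj(f,[[*(p[:2]+[.001,0]),.068]])[0].astype(int);c=f["pixels"][u[1]-110:u[1]+60,u[0]-100:u[0]+100,::-1]
cv2.imwrite("pics/c6.png",cv2.resize(c,None,fx=3,fy=3))
E
```

```text
6.2833 [ 0.4733 -0.4053  0.0538] yaw -79.89 tilt [-0.0002  0.0002] 0.001
hole [ 0.4744 -0.4051] size mm [9.8 9.2]
hole [ 0.4741 -0.405 ] size mm [10. 10.]
[ 0.4732 -0.4053  0.0539]
[ 0.4732 -0.4054  0.0539]
[ 0.4733 -0.4054  0.0539]
```

Emit:
send_rows(
  deltas=[
    [0, 0.002, 0.002, 0.012, 0, 0, 0],
    [0, 0.002, 0.002, 0.02, 0, 0, 0],
    [0, 0.002, 0.002, 0.026, 0, 0, 0],
    [0, 0.002, 0.002, 0.026, 0, 0, 0],
    [0, 0.002, 0.002, 0.026, 0, 0, 0],
  ],
)

```text
clock: 6.85
tcp_pos: [0.4737, -0.4056, 0.0502]
orientation: [-3.129, -0.277, 0.0]
contact_force: [-0.7, -0.1, 1.5]
grip_width: 0.0406
```

```bash
python3 shot.py w7; python3 - <<'E'
from h import *
f,o=pickle.load(open("w7.pkl","rb"));p,M,y=tool(o);print(o["contact_force"])
hole(f,(.474,-.406),.068,vmax=100)
u=proj(f,[[*(p[:2]+[.001,0]),.068]])[0].astype(int);c=f["pixels"][u[1]-110:u[1]+60,u[0]-100:u[0]+100,::-1]
cv2.imwrite("pics/c7.png",cv2.resize(c,None,fx=3,fy=3))
E
```

```text
6.9 [ 0.4737 -0.4056  0.0502] yaw -79.89 tilt [0. 0.] 0.002
[-0.62522414 -0.24070721  2.16420036]
hole [ 0.4744 -0.4053] size mm [10. 10.]
```

View pics/c7.png

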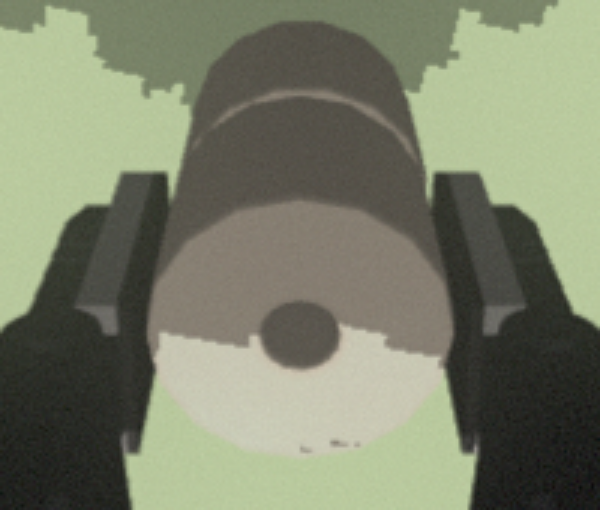

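The rims are now symmetric, with about 1 mm left in +x. I'll nudge it, release, rise and return toward stack 1.

Emit:
send_rows(
  deltas=[
    [0, 0.003, 0, -0.003, 0, 0, 0],
    [0, 0.006, 0, -0.003, 0, 0, 0],
    [0, 0.006, 0, 0, 0, 0, 0],
    [0, 0.006, 0, 0, 0, 0, 0],
    [0.55, 0.006, 0, 0, 0, 0, 0],
    [0.7, 0.006, 0, 0, 0, 0, 0],
    [1, 0.006, 0, 0, 0, 0, 0],
    [1, 0.006, 0, 0, 0, 0, 0],
    [1, 0.006, 0, 0, 0, 0, 0],
    [1, 0.006, 0, -0.15, 0, 0, 0],
    [1, 0.006, 0, -0.4, 0, 0, 0],
    [1, 0.006, 0, -0.67, 0, 0, 0],
    [1, 0.006, 0, -0.95, 0, 0, 0],
  ],
)

```text
clock: 7.98
tcp_pos: [0.4739, -0.405, 0.1932]
orientation: [-3.128, -0.277, 0.002]
contact_force: [0.5, -0.1, -0.2]
grip_width: 0.0852
```

Emit:
send_rows(
  deltas=[
    [1, 0, -0.25, 0, 0, 0, 0],
    [1, -0.02, -0.5, 0, 0, 0, 0],
    [1, -0.05, -0.81, 0, 0, 0, 0],
  ],
)

```text
clock: 8.23
tcp_pos: [0.4474, -0.2918, 0.1933]
orientation: [3.128, 0.274, 0.004]
contact_force: [0.7, 0.2, -0.4]
grip_width: 0.0855
```

Emit:
send_rows(
  deltas=[
    [1, 0, -0.25, 0, 0, 0, 0],
    [1, -0.02, -0.5, 0, 0, 0, 0.005],
    [1, -0.05, -0.8, 0, 0, 0, 0.012],
    [1, -0.05, -0.8, 0, 0, 0, 0.012],
    [1, -0.05, -0.8, 0, 0, 0, 0.012],
    [1, -0.05, -0.8, 0, 0, 0, 0.012],
  ],
)

```text
clock: 8.73
tcp_pos: [0.4191, -0.1757, 0.1927]
orientation: [3.133, 0.219, 0.001]
contact_force: [0.8, -1.0, 0.3]
grip_width: 0.0854
```

```bash
python3 shot.py w8; python3 - <<'E'
from h import *
f,o=pickle.load(open("w8.pkl","rb"))
disc(f,(.429,-.146),.068,.056)
for v in(80,100,125):hole(f,(.429,-.146),.068,vmax=v)
print("small placed:");fit(f,(.4744,-.4056),.068)
fit(f,(.43,-.145),.034)
E
```

```text
8.7833 [ 0.4192 -0.1764  0.1925] yaw -82.11 tilt [ 0.0009 -0.0007] 0.013
disc px [242.8 184.5] r 35.6 exp 35.3 -> [ 0.4292 -0.146   0.068 ]
disc px [243. 183.] r 34.6 exp 35.3 -> [ 0.4304 -0.1461  0.068 ]
disc px [241.8 181.5] r 32.8 exp 35.3 -> [ 0.4315 -0.145   0.068 ]
hole [ 0.4286 -0.1462] size mm [11.7  8.7]
hole [ 0.4295 -0.1465] size mm [11.7 12.3]
small placed:
rect c [ 0.5589 -0.3435] size mm [12.9 15.3] ang 18.3 | centroid [ 0.5589 -0.3434] area-eq dia 15.5 | encl [ 0.5591 -0.3436] 19.5
rect c [ 0.4278 -0.1433] size mm [109.8  61.8] ang 8.6 | centroid [ 0.4265 -0.1445] area-eq dia 90.5 | encl [ 0.4273 -0.1449] 123.0
```

View pics/w8.png

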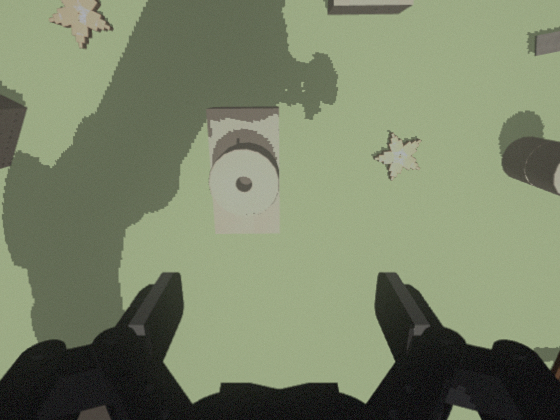

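Round top is at (243,184) px, i.e. (.4293,-.1462). Picking it.

Emit:
send_rows(
  deltas=[
    [1, 0.04, -0.09, 0.2, 0, 0, 0],
    [1, 0.08, -0.18, 0.4, 0, 0, 0],
    [1, 0.087, -0.19, 0.6, 0, 0, 0],
    [1, 0.087, -0.19, 0.75, 0, 0, 0],
    [1, 0.087, -0.19, 0.88, 0, 0, 0],
    [0.9, 0.087, -0.19, 0.945, 0, 0, 0],
    [0.8, 0.087, -0.19, 0.945, 0, 0, 0],
    [0.7, 0.087, -0.19, 0.945, 0, 0, 0],
    [0.6, 0.087, -0.19, 0.945, 0, 0, 0],
    [0.5, 0.087, -0.19, 0.945, 0, 0, 0],
    [0.4, 0.087, -0.19, 0.945, 0, 0, 0],
    [0, 0.087, -0.19, 0.945, 0, 0, 0],
    [0, 0.087, -0.19, 0.945, 0, 0, 0],
    [0, 0.087, -0.19, 0.945, 0, 0, 0],
  ],
)

```text
clock: 9.95
tcp_pos: [0.4283, -0.1454, 0.0512]
orientation: [3.133, 0.217, 0.002]
contact_force: [-1.0, -0.9, 6.8]
grip_width: 0.0548
```

```bash
python3 shot.py w9; python3 - <<'E'
from h import *
f,o=pickle.load(open("w9.pkl","rb"));print(o["grip_width"],o["contact_force"])
for v in(60,80,100,115):hole(f,o["tcp_pos"][:2]+[.001,0],.068,vmax=v)
t=pickle.load(open("top0.pkl","rb"))
for n,c,s in(("round",(.658,-.004),.034),("oblong",(.627,-.217),.034),("square",(.6176,.2198),.034),("hex",(.503,.409),.034),("small",(.474,-.406),.034)):
  print(n);fit(t,c,s,vmin=100)
E
```

```text
10.0 [ 0.4283 -0.1454  0.0512] yaw -82.06 tilt [ 0.0012 -0.0006] 0.001
0.05497229643481696 [-2.00302022 -0.50750778  7.25623757]
round
rect c [ 0.6597 -0.0052] size mm [51.1 50.2] ang 0.6 | centroid [ 0.66   -0.0047] area-eq dia 52.1 | encl [ 0.6601 -0.0047] 54.5
oblong
rect c [ 0.6274 -0.2175] size mm [111.8  58. ] ang 8.6 | centroid [ 0.6272 -0.2175] area-eq dia 90.2 | encl [ 0.6271 -0.2174] 122.3
square
rect c [0.6189 0.2219] size mm [60.3 60.8] ang 65.9 | centroid [0.6187 0.222 ] area-eq dia 67.4 | encl [0.6185 0.2218] 80.8
hex
rect c [0.5027 0.4101] size mm [58.7 53.5] ang 3.3 | centroid [0.5025 0.4096] area-eq dia 56.4 | encl [0.5021 0.4097] 60.5
small
rect c [ 0.6274 -0.2175] size mm [111.8  58. ] ang 8.6 | centroid [ 0.6272 -0.2175] area-eq dia 90.2 | encl [ 0.6271 -0.2174] 122.3
```

Emit:
send_rows(
  deltas=[
    [0, 0, 0, -0.1, 0, 0, 0],
    [0, 0, 0, -0.25, 0, 0, 0],
    [0, 0, 0, -0.4, 0, 0, 0],
    [0, 0, 0, -0.53, 0, 0, 0],
    [0, 0.15, -0.09, -0.53, 0, 0, 0],
    [0, 0.3, -0.18, -0.53, 0, 0, 0],
    [0, 0.45, -0.27, -0.53, 0, 0, 0],
    [0, 0.6, -0.36, -0.53, 0, 0, 0],
    [0, 0.75, -0.45, -0.53, 0, 0, 0],
    [0, 0.9, -0.54, -0.53, 0, 0, 0],
    [0, 1, -0.62, -0.53, 0, 0, 0],
    [0, 1, -0.72, -0.53, 0, 0, 0],
    [0, 1, -0.72, -0.53, 0, 0, 0],
  ],
)

```text
clock: 11.08
tcp_pos: [0.5616, -0.0133, 0.1299]
orientation: [-3.131, -0.225, -0.0]
contact_force: [-0.1, 0.8, -1.0]
grip_width: 0.0549
```

Emit:
send_rows(
  deltas=[
    [0, 0.1, 0, 0, 0, 0, 0],
    [0, 0.19, 0, 0, 0, 0, 0],
    [0, 0.19, 0, 0, 0, 0, 0],
    [0, 0.19, 0, 0, 0, 0, 0],
    [0, 0.19, 0, 0, 0, 0, 0],
    [0, 0.19, 0, 0, 0, 0, 0],
  ],
)

```text
clock: 11.58
tcp_pos: [0.5885, -0.0142, 0.1298]
orientation: [3.134, 0.217, -0.002]
contact_force: [-0.5, 0.8, -1.1]
grip_width: 0.0551
```

```bash
python3 shot.py w10; python3 - <<'E'
from h import *
f,o=pickle.load(open("w10.pkl","rb"));print(o["grip_width"],o["contact_force"]);p=o["tcp_pos"]
for v in(70,80,90,100,115):hole(f,p[:2]+[.001,0],p[2]+.017,vmax=v)
fit(f,(.659,-.0045),.034);disc(f,(.659,-.0045),.034,.056)
E
```

```text
11.6333 [ 0.5887 -0.0141  0.1299] yaw -82.08 tilt [-0.0008 -0.0003] 0.004
0.05484544523065046 [ 0.22244886 -0.38941073 -1.05982688]
rect c [ 0.6612 -0.0048] size mm [53.8 54.2] ang 7.9 | centroid [ 0.6612 -0.0046] area-eq dia 54.3 | encl [ 0.6613 -0.0047] 55.0
no circle
```

View pics/w10.png

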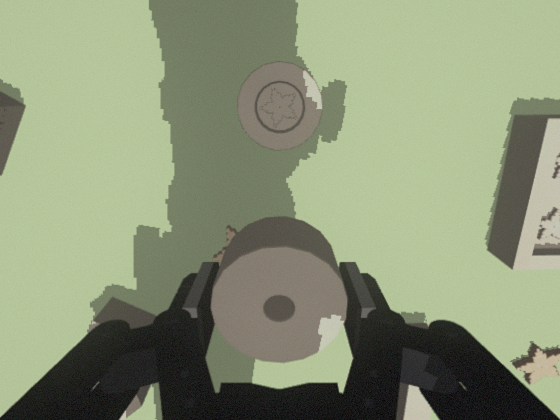

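Bottom is at (280,106) px and the held round's hole at (279,307). I'll widen the hole window and compute the correction.

```bash
sed -i 's/a=np.round(u).astype(int)-16/a=np.round(u).astype(int)-30/; s/a\[1\]:a\[1\]+33,a\[0\]:a\[0\]+33/a[1]:a[1]+61,a[0]:a[0]+61/; s/<12000 and cv2.boundingRect(c)\[2\]<110/<22000 and cv2.boundingRect(c)[2]<180/; s/\[0\])-66)/[0])-122)/' h.py
cat > go.py <<'E'
# usage: go.py name holeoffset vmax bx by zplace : correction for the held piece
import sys;from h import *
n,dz,v,bx,by,zp=sys.argv[1],*map(float,sys.argv[2:7])
f,o=pickle.load(open(n+".pkl","rb"));p,M,y=tool(o)
hole(f,p[:2]+[.001,0],p[2]+dz,vmax=v)
E
python3 - <<'E'
from h import *
f,o=pickle.load(open("w10.pkl","rb"));p=o["tcp_pos"]
g=cv2.cvtColor(f["pixels"],cv2.COLOR_RGB2GRAY);print(g[307,255:305:4])
for v in(70,80,90,100):hole(f,p[:2]+[.001,0],p[2]+.0168,vmax=v)
print(ray(f,(279,307.5),p[2]+.0168))
E
rm go.py
```

```text
[129 127  99  84  80  84  83  81  81  82 117 129 128]
hole [ 0.591  -0.0138] size mm [11.8 11.9]
hole [ 0.5908 -0.0139] size mm [12.3 12.4]
[[ 0.59115493 -0.01392143  0.14673378]]
```

Emit:
send_rows(
  deltas=[
    [0, 0.15, 0, 0.1, 0, 0, 0],
    [0, 0.3, 0, 0.2, 0, 0, 0],
    [0, 0.42, 0.004, 0.3, 0, 0, 0],
    [0, 0.476, 0.004, 0.4, 0, 0, 0],
    [0, 0.476, 0.004, 0.46, 0, 0, 0],
    [0, 0.476, 0.004, 0.495, 0, 0, 0],
    [0, 0.476, 0.004, 0.505, 0, 0, 0],
    [0, 0.476, 0.004, 0.505, 0, 0, 0],
    [0, 0.476, 0.004, 0.505, 0, 0, 0],
    [0, 0.476, 0.004, 0.505, 0, 0, 0],
    [0, 0.476, 0.004, 0.505, 0, 0, 0],
  ],
)

```text
clock: 12.55
tcp_pos: [0.6607, -0.0044, 0.0552]
orientation: [3.134, 0.217, 0.002]
contact_force: [0.3, -0.7, -0.6]
grip_width: 0.0553
```

```bash
python3 shot.py w11; python3 - <<'E'
from h import *
f,o=pickle.load(open("w11.pkl","rb"));p=o["tcp_pos"];print(o["contact_force"])
for v in(80,90,100):hole(f,p[:2]+[.002,0],p[2]+.0168,vmax=v)
E
```

```text
12.6 [ 0.6607 -0.0044  0.0551] yaw -82.06 tilt [ 0.0011 -0.    ] 0.005
[ 0.27788483  0.12533839 -0.26645812]
hole [ 0.6629 -0.0041] size mm [11.4 11.9]
hole [ 0.6628 -0.0041] size mm [12.  12.3]
```

Emit:
send_rows(
  deltas=[
    [0, -0.008, 0.003, 0, 0, 0, 0],
    [0, -0.008, 0.003, 0.01, 0, 0, 0],
    [0, -0.008, 0.003, 0.018, 0, 0, 0],
    [0, -0.008, 0.003, 0.024, 0, 0, 0],
    [0, -0.008, 0.003, 0.027, 0, 0, 0],
    [0, -0.008, 0.003, 0.027, 0, 0, 0],
    [0, -0.008, 0.003, 0.027, 0, 0, 0],
  ],
)

```text
clock: 13.18
tcp_pos: [0.6593, -0.005, 0.0513]
orientation: [3.134, 0.217, -0.0]
contact_force: [-3.9, -0.7, 8.5]
grip_width: 0.0551
```

```bash
python3 shot.py w12; python3 - <<'E'
from h import *
f,o=pickle.load(open("w12.pkl","rb"));p=o["tcp_pos"];print(o["contact_force"])
for v in(80,90):hole(f,p[:2]+[.002,0],p[2]+.0168,vmax=v)
u=proj(f,[[*p[:2],.068]])[0].astype(int);c=f["pixels"][u[1]-120:u[1]+60,u[0]-100:u[0]+100,::-1]
cv2.imwrite("pics/c12.png",cv2.resize(c,None,fx=3,fy=3))
E
```

```text
13.2333 [ 0.6593 -0.005   0.0514] yaw -82.06 tilt [-0.     -0.0004] 0.002
[-4.44418465 -0.45447198  9.93482474]
hole [ 0.6617 -0.0047] size mm [11.1 11.9]
```

View pics/c12.png

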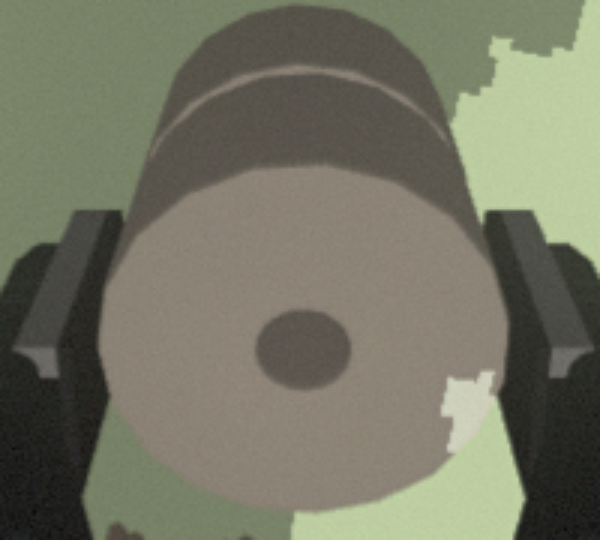

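Rims symmetric with about 1 mm +x bias, as with the small one. I'll nudge, release, rise and go back to the oblong.

Emit:
send_rows(
  deltas=[
    [0, 0, 0, -0.003, 0, 0, 0],
    [0, 0.003, 0, -0.004, 0, 0, 0],
    [0, 0.006, 0, -0.004, 0, 0, 0],
    [0, 0.006, 0, -0.001, 0, 0, 0],
    [0, 0.006, 0, -0.001, 0, 0, 0],
    [0.7, 0.006, 0, -0.001, 0, 0, 0],
    [0.85, 0.006, 0, -0.001, 0, 0, 0],
    [1, 0.006, 0, -0.001, 0, 0, 0],
    [1, 0.006, 0, -0.001, 0, 0, 0],
    [1, 0.006, 0, -0.15, 0, 0, 0],
    [1, 0.006, 0, -0.4, 0, 0, 0],
    [1, 0.006, 0, -0.65, 0, 0, 0],
    [1, 0.006, 0, -0.9, 0, 0, 0],
    [1, 0.006, 0, -0.9, 0, 0, 0],
    [1, 0.006, 0, -0.9, 0, 0, 0],
    [1, 0.006, 0, -0.9, 0, 0, 0],
  ],
)

```text
clock: 14.57
tcp_pos: [0.6598, -0.0049, 0.1848]
orientation: [3.134, 0.218, -0.001]
contact_force: [-0.4, 0.4, 0.2]
grip_width: 0.0855
```

```bash
python3 shot.py w13; python3 - <<'E'
from h import *
f,o=pickle.load(open("w13.pkl","rb"));p=o["tcp_pos"]
for v in(80,90,110):hole(f,(.661,-.005),.068,vmax=v)
E
```

```text
14.6167 [ 0.6592 -0.0049  0.1838] yaw -82.05 tilt [-0.0023 -0.0002] 0.014
hole [0.6797 0.0182] size mm [ 3.6 10.6]
hole [ 0.6599 -0.0047] size mm [ 8.9 12. ]
hole [0.6796 0.0183] size mm [ 4.5 11.6]
hole [ 0.6602 -0.0045] size mm [10.6 13.3]
hole [0.6795 0.0184] size mm [ 6.4 13.1]
```

Emit:
send_rows(
  deltas=[
    [1, -0.2, 0.1, 0, 0, 0, 0],
    [1, -0.4, 0.2, 0, 0, 0, 0],
    [1, -0.6, 0.31, 0, 0, 0, 0],
    [1, -0.8, 0.42, 0, 0, 0, 0],
    [1, -0.87, 0.45, 0, 0, 0, 0],
  ],
)

```text
clock: 15.03
tcp_pos: [0.535, -0.0937, 0.1829]
orientation: [3.133, 0.211, -0.011]
contact_force: [-0.6, -0.5, -0.9]
grip_width: 0.0854
```

Emit:
send_rows(
  deltas=[
    [1, -0.2, 0.1, 0, 0, 0, 0],
    [1, -0.4, 0.2, 0, 0, 0, 0],
    [1, -0.6, 0.31, 0, 0, 0, 0],
    [1, -0.8, 0.42, 0, 0, 0, 0],
    [1, -0.87, 0.45, 0, 0, 0, 0],
    [1, -0.87, 0.45, 0, 0, 0, 0],
    [1, -0.87, 0.45, 0, 0, 0, 0],
    [1, -0.87, 0.45, 0, 0, 0, 0],
  ],
)

```text
clock: 15.7
tcp_pos: [0.4215, -0.1735, 0.1849]
orientation: [-3.133, -0.22, -0.001]
contact_force: [0.1, -0.4, -0.3]
grip_width: 0.0854
```

```bash
python3 shot.py w14; python3 - <<'E'
from h import *
f,o=pickle.load(open("w14.pkl","rb"))
for v in (70,100):h=fit(f,(.43,-.145),.034,vmin=v)
plan(o,(.4285,-.1445,.017,-81.9))
E
```

```text
15.75 [ 0.4217 -0.1734  0.185 ] yaw -81.93 tilt [0.0004 0.0006] 0.005
rect c [ 0.4296 -0.1442] size mm [113.   59.7] ang 8.4 | centroid [ 0.4297 -0.1441] area-eq dia 92.2 | encl [ 0.4291 -0.144 ] 125.9
rect c [ 0.4286 -0.1444] size mm [110.9  59.7] ang 8.4 | centroid [ 0.4286 -0.1442] area-eq dia 91.4 | encl [ 0.4285 -0.144 ] 124.8
to [ 4.285e-01 -1.445e-01  1.700e-02 -8.190e+01] shift [ 0.072 -0.184  1.12 ] turn [-0.0002 -0.0002 -0.0002] calls 2 rows>= 5
```

Emit:
send_rows(
  deltas=[
    [1, 0.04, -0.1, 0.2, 0, 0, -0.002],
    [1, 0.075, -0.185, 0.4, 0, 0, -0.002],
    [1, 0.075, -0.185, 0.6, 0, 0, -0.002],
    [1, 0.075, -0.185, 0.8, 0, 0, -0.002],
    [1, 0.075, -0.185, 0.8, 0, 0, -0.002],
  ],
)

```text
clock: 16.17
tcp_pos: [0.4254, -0.1431, 0.0607]
orientation: [-3.129, -0.232, 0.012]
contact_force: [-1.0, -0.1, 0.3]
grip_width: 0.0853
```

Emit:
send_rows(
  deltas=[
    [1, 0, 0, 0.12, 0, 0, 0],
    [1, 0, 0, 0.23, 0, 0, 0],
    [1, 0, 0, 0.31, 0, 0, 0],
    [0.9, 0, 0, 0.31, 0, 0, 0],
    [0.8, 0, 0, 0.31, 0, 0, 0],
    [0.7, 0, 0, 0.31, 0, 0, 0],
    [0.6, 0, 0, 0.31, 0, 0, 0],
    [0.4, 0, 0, 0.31, 0, 0, 0],
    [0, 0, 0, 0.31, 0, 0, 0],
    [0, 0, 0, 0.31, 0, 0, 0],
    [0, 0, 0, 0.31, 0, 0, 0],
  ],
  squeeze=45,
)

```text
clock: 17.08
tcp_pos: [0.4289, -0.1454, 0.0202]
orientation: [3.133, 0.228, 0.004]
contact_force: [-0.5, 1.2, 6.8]
grip_width: 0.0588
```

```bash
python3 - <<'E'
from h import *;from bench import r
o=r.get_obs();p,M,y=tool(o);print(p,y,o["grip_width"],o["contact_force"])
t=pickle.load(open("top0.pkl","rb"))
b=np.array([.6272,-.2175]);N=yawR(y);w=b-N[:2,0]*.115
plan(o,(p[0],p[1],.10,y),(w[0],w[1],.10,y))
E
```

```text
[ 0.42885641 -0.14543078  0.02016438] -81.67968013046632 0.058790694154419926 [-0.500999    1.15186682  6.8255393 ]
to [  0.4289  -0.1454   0.1    -81.6797] shift [ 0.001  0.    -0.532] turn [ 0.0002 -0.0008  0.    ] calls 1 rows>= 2
to [  0.5134  -0.2341   0.1    -81.6797] shift [0.472 0.667 0.   ] turn [0. 0. 0.] calls 1 rows>= 3
```

Emit:
send_rows(
  deltas=[
    [0, 0, 0, -0.08, 0, 0, 0],
    [0, 0, 0, -0.2, 0, 0, 0],
    [0, 0, 0, -0.4, 0, 0, 0],
    [0, 0, 0, -0.6, 0, 0, 0],
    [0, 0, 0, -0.8, 0, 0, 0],
    [0, 0, 0, -0.9, 0, 0, 0],
  ],
)

```text
clock: 17.58
tcp_pos: [0.429, -0.1458, 0.1577]
orientation: [3.132, 0.227, 0.007]
contact_force: [0.2, -0.4, -2.1]
grip_width: 0.0592
```

Emit:
send_rows(
  deltas=[
    [0, 0.12, 0.13, -0.1, 0, 0, 0],
    [0, 0.24, 0.26, -0.2, 0, 0, 0],
    [0, 0.36, 0.38, -0.3, 0, 0, 0],
    [0, 0.48, 0.5, -0.43, 0, 0, 0],
    [0, 0.6, 0.62, -0.43, 0, 0, 0],
    [0, 0.638, 0.667, -0.43, 0, 0, 0],
    [0, 0.638, 0.667, -0.43, 0, 0, 0],
    [0, 0.638, 0.667, -0.43, 0, 0, 0],
    [0, 0.638, 0.667, -0.43, 0, 0, 0],
    [0, 0.638, 0.667, -0.43, 0, 0, 0],
  ],
)

```text
clock: 18.42
tcp_pos: [0.5356, -0.2297, 0.2179]
orientation: [-3.132, -0.229, 0.002]
contact_force: [0.6, 0.1, -2.1]
grip_width: 0.0588
```

```bash
python3 shot.py w15; python3 - <<'E'
from h import *
f,o=pickle.load(open("w15.pkl","rb"));print(o["grip_width"],o["contact_force"]);p=o["tcp_pos"]
for v in(70,100):fit(f,(.6272,-.2175),.034,vmin=v)
fit(f,p[:2],p[2]+.0138,vmin=100)
E
```

```text
18.4667 [ 0.5359 -0.2298  0.2181] yaw -81.65 tilt [-0.001   0.0004] 0.009
0.05888362228030496 [-0.42284691 -1.23115535 -2.3428152 ]
rect c [ 0.6284 -0.2176] size mm [111.4  60.2] ang 8.7 | centroid [ 0.6283 -0.2175] area-eq dia 91.9 | encl [ 0.6281 -0.2174] 125.2
rect c [ 0.6284 -0.2176] size mm [111.4  60.2] ang 8.7 | centroid [ 0.6283 -0.2175] area-eq dia 91.9 | encl [ 0.6281 -0.2174] 125.2
rect c [ 0.5412 -0.2288] size mm [101.6  59.7] ang 8.5 | centroid [ 0.5412 -0.2288] area-eq dia 87.5 | encl [ 0.541  -0.2287] 117.6
```

View pics/w15.png

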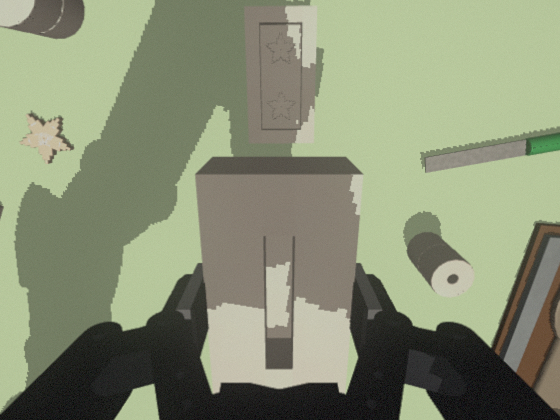

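Oblong bottom is fully visible at (281,75) px and the held oblong is square to it. The small mould stands closed at right (around (440,255)). Moving over and down to about 4 mm above.

Emit:
send_rows(
  deltas=[
    [0, 0.15, 0.005, 0.1, 0, 0, 0],
    [0, 0.3, 0.011, 0.2, 0, 0, 0],
    [0, 0.45, 0.011, 0.3, 0, 0, -0.001],
    [0, 0.58, 0.011, 0.4, 0, 0, -0.001],
    [0, 0.624, 0.011, 0.55, 0, 0, -0.001],
    [0, 0.624, 0.011, 0.75, 0, 0, -0.001],
    [0, 0.624, 0.011, 0.85, 0, 0, -0.001],
    [0, 0.624, 0.011, 0.85, 0, 0, -0.001],
  ],
)

```text
clock: 19.13
tcp_pos: [0.6264, -0.2174, 0.0863]
orientation: [-3.13, -0.234, 0.012]
contact_force: [-0.2, 0.4, -3.2]
grip_width: 0.059
```

Emit:
send_rows(
  deltas=[
    [0, 0, 0, 0.08, 0, 0, 0],
    [0, 0, 0, 0.15, 0, 0, 0],
    [0, 0, 0, 0.2, 0, 0, 0],
    [0, 0, 0, 0.216, 0, 0, 0],
    [0, 0, 0, 0.216, 0, 0, 0],
    [0, 0, 0, 0.216, 0, 0, 0],
    [0, 0, 0, 0.216, 0, 0, 0],
    [0, 0, 0, 0.216, 0, 0, 0],
  ],
)

```text
clock: 19.8
tcp_pos: [0.6302, -0.219, 0.0591]
orientation: [3.133, 0.232, 0.002]
contact_force: [0.6, -0.0, -2.1]
grip_width: 0.059
```

```bash
python3 shot.py w16; python3 - <<'E'
from h import *
f,o=pickle.load(open("w16.pkl","rb"));p,M,y=tool(o);print(o["contact_force"])
print("d since w15",p-pickle.load(open("w15.pkl","rb"))[1]["tcp_pos"])
fit(f,p[:2],p[2]+.0138,vmin=100)
u=proj(f,[[*(p[:2]+M[:2,0]*.05),.068]])[0].astype(int);print(u);c=f["pixels"][max(u[1]-90,0):u[1]+90,u[0]-130:u[0]+130,::-1]
cv2.imwrite("pics/c16.png",cv2.resize(c,None,fx=3,fy=3))
E
```

```text
19.85 [ 0.6301 -0.2189  0.059 ] yaw -81.51 tilt [ 0.001  -0.0003] 0.003
[ 0.26734179 -0.96614521 -2.28946598]
d since w15 [ 0.09417893  0.01088936 -0.15909078]
rect c [ 0.6356 -0.2181] size mm [101.8  59.8] ang 8.5 | centroid [ 0.6355 -0.2181] area-eq dia 87.9 | encl [ 0.6355 -0.218 ] 117.7
[278 186]
```

View pics/c16.png

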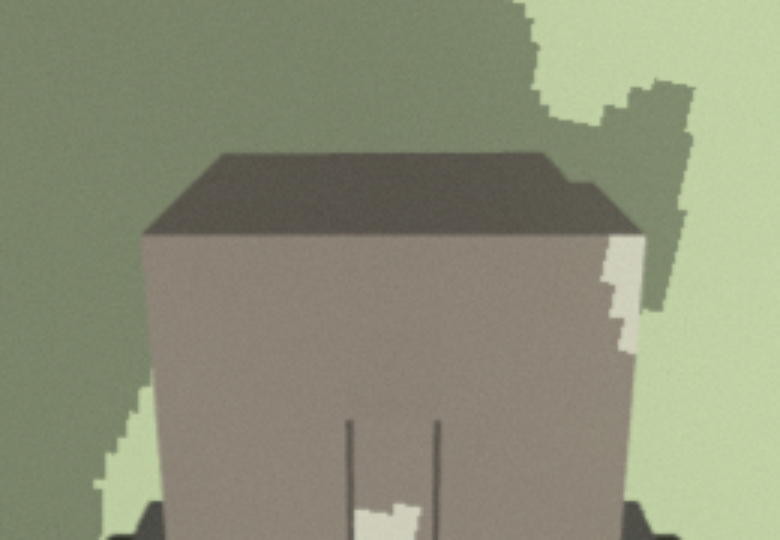

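The step at lower right shows the top sitting about 2 mm too far in +tool y and slightly forward. I'll cast the base corners to confirm and correct.

Emit:
send_rows(
  deltas=[
    [0, -0.009, -0.012, 0, 0, 0, 0],
    [0, -0.009, -0.012, 0, 0, 0, 0],
    [0, -0.009, -0.012, 0, 0, 0, 0],
    [0, -0.009, -0.012, 0, 0, 0, 0],
    [0, -0.009, -0.012, 0, 0, 0, 0],
    [0, -0.009, -0.012, 0, 0, 0, 0],
  ],
)

```text
clock: 20.35
tcp_pos: [0.6281, -0.2173, 0.0583]
orientation: [3.133, 0.232, 0.0]
contact_force: [-0.6, 0.2, -2.1]
grip_width: 0.0593
```

```bash
python3 shot.py w17; python3 - <<'E'
from h import *
f,o=pickle.load(open("w16.pkl","rb"));p,M,y=tool(o);ax=M[:2,0]
def ctr(f,l,r,z): m=ray(f,[l,r],z)[:,:2]; return m.mean(0)-ax*.056, np.hypot(*(m[0]-m[1]))*1000
k=lambda a,b:(148+(a+.5)/3-.5,96+(b+.5)/3-.5)
print("base",ctr(f,k(222,153),k(545,153),0)); print("topface",ctr(f,k(143,235),k(644,235),p[2]+.0138)); print("top lower",ctr(f,k(193,183),k(597,183),p[2]-.0202))
f,o=pickle.load(open("w17.pkl","rb"));p,M,y=tool(o);print(p)
fit(f,p[:2],p[2]+.0138,vmin=100)
E
```

```text
20.4 [ 0.6281 -0.2173  0.0583] yaw -81.52 tilt [ 0. -0.] 0.002
base (array([ 0.62794396, -0.21743281]), np.float64(60.17741682059942))
topface (array([ 0.63016358, -0.21897018]), np.float64(59.153167034627884))
top lower (array([ 0.62994418, -0.21923764]), np.float64(60.496783701068445))
[ 0.62808438 -0.21725377  0.05831289]
rect c [ 0.6336 -0.2164] size mm [101.7  59.8] ang 8.5 | centroid [ 0.6336 -0.2164] area-eq dia 87.7 | encl [ 0.6335 -0.2161] 117.7
```

The correction matches the base-corner measurement to 0.1 mm. Lowering.

Emit:
send_rows(
  deltas=[
    [0, 0, 0, 0.01, 0, 0, 0],
    [0, 0, 0, 0.019, 0, 0, 0],
    [0, 0, 0, 0.025, 0, 0, 0],
    [0, 0, 0, 0.029, 0, 0, 0],
    [0, 0, 0, 0.029, 0, 0, 0],
    [0, 0, 0, 0.029, 0, 0, 0],
  ],
)

```text
clock: 20.9
tcp_pos: [0.628, -0.2172, 0.0543]
orientation: [3.133, 0.232, -0.0]
contact_force: [-2.5, 1.2, 3.6]
grip_width: 0.0593
```

```bash
python3 shot.py w18; python3 - <<'E'
from h import *
f,o=pickle.load(open("w18.pkl","rb"));p,M,y=tool(o);print(o["contact_force"])
fit(f,p[:2],.068,vmin=100)
E
```

```text
20.95 [ 0.628  -0.2172  0.0543] yaw -81.51 tilt [-0.     -0.0001] 0.002
[-3.28653996  1.2633312   4.34025485]
rect c [ 0.6334 -0.2164] size mm [101.9  59.8] ang 8.5 | centroid [ 0.6334 -0.2164] area-eq dia 87.9 | encl [ 0.6333 -0.2163] 117.8
```

Contact at 4 N, aligned. I'll release, lift and go to the hex/square stack.

Emit:
send_rows(
  deltas=[
    [0.75, 0, 0, 0, 0, 0, 0],
    [0.9, 0, 0, 0, 0, 0, 0],
    [1, 0, 0, 0, 0, 0, 0],
    [1, 0, 0, 0, 0, 0, 0],
    [1, 0, 0, 0, 0, 0, 0],
    [1, 0, 0, -0.15, 0, 0, 0],
    [1, 0, 0, -0.4, 0, 0, 0],
    [1, 0, 0, -0.65, 0, 0, 0],
    [1, 0, 0, -0.9, 0, 0, 0],
    [1, 0, 0, -0.9, 0, 0, 0],
  ],
)

```text
clock: 21.78
tcp_pos: [0.6326, -0.2183, 0.1978]
orientation: [3.128, 0.232, 0.02]
contact_force: [0.8, 0.1, 0.8]
grip_width: 0.0857
```

Emit:
send_rows(
  deltas=[
    [1, -0.09, -0.18, 0, 0, 0, 0],
    [1, -0.18, -0.36, 0, 0, 0, 0],
    [1, -0.27, -0.54, 0, 0, 0, 0],
    [1, -0.34, -0.7, 0, 0, 0, 0],
    [1, -0.34, -0.7, 0, 0, 0, 0],
  ],
)

```text
clock: 22.2
tcp_pos: [0.5598, -0.1154, 0.1889]
orientation: [-3.13, -0.242, 0.002]
contact_force: [0.5, 0.5, 0.3]
grip_width: 0.0858
```

Emit:
send_rows(
  deltas=[
    [1, -0.09, -0.18, 0, 0, 0, 0],
    [1, -0.18, -0.36, 0, 0, 0, 0],
    [1, -0.27, -0.54, 0, 0, 0, 0],
    [1, -0.34, -0.7, 0, 0, 0, 0],
    [1, -0.34, -0.7, 0, 0, 0, 0],
  ],
)

```text
clock: 22.62
tcp_pos: [0.4939, -0.02, 0.1889]
orientation: [-3.131, -0.242, 0.002]
contact_force: [-1.0, -0.0, -0.5]
grip_width: 0.0853
```

Emit:
send_rows(
  deltas=[
    [1, -0.09, -0.18, 0, 0, 0, 0],
    [1, -0.18, -0.36, 0, 0, 0, 0],
    [1, -0.27, -0.54, 0, 0, 0, 0],
    [1, -0.34, -0.7, 0, 0, 0, 0],
    [1, -0.34, -0.7, 0, 0, 0, 0],
    [1, -0.34, -0.7, 0, 0, 0, 0],
    [1, -0.34, -0.7, 0, 0, 0, 0],
  ],
)

```text
clock: 23.2
tcp_pos: [0.431, 0.0711, 0.1891]
orientation: [3.133, 0.232, 0.001]
contact_force: [0.4, -0.0, -0.1]
grip_width: 0.0854
```

```bash
python3 shot.py w19; python3 - <<'E'
from h import *
f,o=pickle.load(open("w19.pkl","rb"))
for v in (100,120):hole(f,(.436,.101),.068,vmax=v)
for z in(.068,.034):fit(f,(.436,.101),z,vmin=100)
u=proj(f,[[.436,.101,.068]])[0].astype(int);print(u)
E
```

```text
23.25 [0.4311 0.0708 0.189 ] yaw -81.6 tilt [ 0.0006 -0.0001] 0.007
hole [0.4366 0.1018] size mm [13.6  9.1]
rect c [0.4397 0.101 ] size mm [61.7 64.9] ang 67.3 | centroid [0.4415 0.1036] area-eq dia 63.7 | encl [0.4444 0.1039] 76.9
rect c [0.4296 0.1034] size mm [70.  73.6] ang 67.3 | centroid [0.4316 0.1063] area-eq dia 72.3 | encl [0.435  0.1066] 87.2
[241 191]
```

View pics/w19.png

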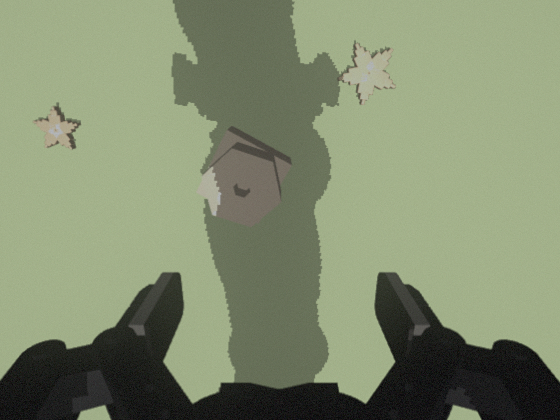

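Hex top is centred at (243,188), with corners at about (237,145), (276,157), (282,197), (250,225), (212,213), (203,175), on the square block. I'll turn those corners into an angle.

```bash
python3 - <<'E'
from h import *
f,o=pickle.load(open("w19.pkl","rb"));p,M,y=tool(o)
c=ray(f,[(237,145),(276,157),(282,197),(250,225),(212,213),(203,175)],.068)[:,:2]
m=c.mean(0);d=c-m;print("centre",m,"r",np.hypot(*d.T).round(4),"corner ang mod60",(np.degrees(np.arctan2(d[:,1],d[:,0]))%60).round(1))
# refine corners: strong edges
g=cv2.cvtColor(cv2.GaussianBlur(f["pixels"],(3,3),0),cv2.COLOR_RGB2GRAY)
L=cv2.HoughLinesP(cv2.Canny(g,25,60),1,np.pi/360,14,minLineLength=18,maxLineGap=5)[:,0]
for l in L:
    if 190<min(l[0],l[2]) and max(l[0],l[2])<295 and 120<min(l[1],l[3]) and max(l[1],l[3])<232:
        q=ray(f,[l[:2],l[2:]],.068)[:,:2];e=q[1]-q[0];print(l,"ang",np.degrees(np.arctan2(e[1],e[0])).round(1)%180,"len",(np.hypot(*e)*1000).round(1))
plan(o,(.4366-.0005,.1018,.0505,-68.6))
E
```

```text
centre [0.44058683 0.10022661] r [0.0318 0.0339 0.0311 0.0325 0.0337 0.0316] corner ang mod60 [14.9 20.3 22.1 16.1 19.3 22.3]
[228 130 261 148] ang 69.6 len 27.2
[233 126 290 157] ang 69.9 len 47.5
[203 174 229 147] ang 143.1 len 29.2
[229 148 275 162] ang 81.3 len 35.7
[200 171 213 143] ang 160.6 len 23.9
[273 163 280 201] ang 18.400000000000006 len 30.6
[212 167 233 148] ang 139.5 len 21.9
[243 143 264 151] ang 77.4 len 16.5
[274 157 281 191] ang 19.69999999999999 len 27.0
to [ 4.361e-01  1.018e-01  5.050e-02 -6.860e+01] shift [ 0.063 -0.2    0.924] turn [ 0.0001 -0.0002 -0.0722] calls 1 rows>= 4
```

Emit:
send_rows(
  deltas=[
    [1, 0.04, -0.1, 0.1, 0, 0, -0.032],
    [1, 0.078, -0.192, 0.25, 0, 0, -0.0645],
    [1, 0.078, -0.192, 0.45, 0, 0, -0.0645],
    [1, 0.078, -0.192, 0.65, 0, 0, -0.0645],
    [1, 0.078, -0.192, 0.82, 0, 0, -0.0645],
    [1, 0.078, -0.192, 0.9, 0, 0, -0.0645],
    [0.9, 0.078, -0.192, 0.923, 0, 0, -0.0645],
    [0.8, 0.078, -0.192, 0.923, 0, 0, -0.0645],
    [0.7, 0.078, -0.192, 0.923, 0, 0, -0.0645],
    [0.6, 0.078, -0.192, 0.923, 0, 0, -0.0645],
    [0.5, 0.078, -0.192, 0.923, 0, 0, -0.0645],
    [0.4, 0.078, -0.192, 0.923, 0, 0, -0.0645],
    [0, 0.078, -0.192, 0.923, 0, 0, -0.0645],
    [0, 0.078, -0.192, 0.923, 0, 0, -0.0645],
    [0, 0.078, -0.192, 0.923, 0, 0, -0.0645],
  ],
  squeeze=30,
)

```text
clock: 24.5
tcp_pos: [0.4384, 0.1019, 0.0514]
orientation: [3.093, 0.548, 0.003]
contact_force: [-0.5, -1.6, 7.3]
grip_width: 0.0554
```

```bash
python3 shot.py w20; python3 - <<'E'
from h import *
f,o=pickle.load(open("w20.pkl","rb"));print(o["grip_width"],o["contact_force"]);p,M,y=tool(o)
for v in(60,70,80,90,100):print(v);hole(f,p[:2]+[.001,0],.068,vmax=v)
w=np.array([.5026,.410])-M[:2,0]*.07
plan(o,(p[0],p[1],.13,y),(w[0],w[1],.13,y))
E
```

```text
24.55 [0.4384 0.102  0.0514] yaw -69.92 tilt [0.0018 0.    ] 0.002
0.055764684298152414 [-0.19107623 -0.85902078  7.66999566]
60
70
80
90
hole [0.4384 0.1018] size mm [11.2 12.8]
100
hole [0.4383 0.1018] size mm [12.9 11.7]
to [  0.4384   0.102    0.13   -69.917 ] shift [ 0.001  0.    -0.524] turn [ 0.0002 -0.0005  0.    ] calls 1 rows>= 2
to [  0.4369   0.386    0.13   -69.917 ] shift [ 0.641 -1.782  0.   ] turn [0. 0. 0.] calls 2 rows>= 7
```

Emit:
send_rows(
  deltas=[
    [0, 0, 0, -0.1, 0, 0, 0],
    [0, 0, 0, -0.25, 0, 0, 0],
    [0, 0, 0, -0.4, 0, 0, 0],
    [0, 0, 0, -0.53, 0, 0, 0],
    [0, 0.07, -0.2, -0.53, 0, 0, 0],
    [0, 0.14, -0.4, -0.53, 0, 0, 0],
    [0, 0.21, -0.6, -0.53, 0, 0, 0],
    [0, 0.28, -0.8, -0.53, 0, 0, 0],
    [0, 0.32, -0.89, -0.53, 0, 0, 0],
    [0, 0.32, -0.89, -0.53, 0, 0, 0],
  ],
)

```text
clock: 25.38
tcp_pos: [0.4363, 0.2486, 0.1307]
orientation: [-3.089, -0.556, -0.003]
contact_force: [-0.4, 0.9, -0.6]
grip_width: 0.0557
```

Emit:
send_rows(
  deltas=[
    [0, 0.07, -0.2, 0, 0, 0, 0],
    [0, 0.14, -0.4, 0, 0, 0, 0],
    [0, 0.21, -0.6, 0, 0, 0, 0],
    [0, 0.28, -0.8, 0, 0, 0, 0],
    [0, 0.32, -0.89, 0, 0, 0, 0],
    [0, 0.32, -0.89, 0, 0, 0, 0],
    [0, 0.32, -0.89, 0, 0, 0, 0],
    [0, 0.32, -0.89, 0, 0, 0, 0],
    [0, 0.32, -0.89, 0, 0, 0, 0],
  ],
)

```text
clock: 26.13
tcp_pos: [0.4366, 0.3833, 0.1298]
orientation: [3.092, 0.544, -0.001]
contact_force: [-1.0, -0.2, -0.5]
grip_width: 0.055
```

```bash
python3 shot.py w21; python3 - <<'E'
from h import *
f,o=pickle.load(open("w21.pkl","rb"));p,M,y=tool(o);print(o["grip_width"])
for v in(80,90,100,110):print(v);hole(f,p[:2],p[2]+.0168,vmax=v)
for v in(80,110):
    h=fit(f,(.5026,.410),.034,vmin=v)
    c=h.mean(0); a=cv2.approxPolyDP((h*1000).astype(np.float32)[:,None],4,True)[:,0]/1000; m=a.mean(0);d=a-m
    print(len(a),m.round(4),np.hypot(*d.T).round(4),(np.degrees(np.arctan2(d[:,1],d[:,0]))%60).round(1))
print(proj(f,[[.5026,.41,.034]]))
E
```

```text
26.1833 [0.4365 0.3836 0.1299] yaw -70.03 tilt [-0.     -0.0015] 0.005
0.05553518776069788
80
90
hole [0.437  0.3834] size mm [12.8 11.1]
100
hole [0.437  0.3835] size mm [13.1 11.4]
110
hole [0.437  0.3835] size mm [13.3 11.7]
rect c [0.5031 0.4107] size mm [55.6 62.9] ang 28.5 | centroid [0.5032 0.4105] area-eq dia 58.4 | encl [0.5032 0.4104] 63.7
6 [0.5034 0.4106] [0.0315 0.0315 0.0316 0.0319 0.0319 0.0313] [57.9  0.2  0.  58.7  0.2  1.5]
rect c [0.5031 0.4107] size mm [55.6 62.9] ang 28.5 | centroid [0.5032 0.4105] area-eq dia 58.4 | encl [0.5032 0.4104] 63.7
6 [0.5034 0.4106] [0.0315 0.0315 0.0316 0.0319 0.0319 0.0313] [57.9  0.2  0.  58.7  0.2  1.5]
[[274.43400009 110.66063542]]
```

```bash
python3 - <<'E'
from h import *
f,o=pickle.load(open("w21.pkl","rb"));p,M,y=tool(o)
h=fit(f,(.5026,.410),.034); q=np.roll(h,-1,0)-h; L=np.hypot(*q.T); a=np.arctan2(q[:,1],q[:,0])
print("edge angle mod60", np.degrees(np.angle((L*np.exp(6j*a)).sum())/6))
# held hole -> bottom, rotating about the TCP by dth
for dth in (-20.,-20.5):
    t=np.radians(dth);Rm=np.array([[np.cos(t),-np.sin(t)],[np.sin(t),np.cos(t)]])
    off=Rm@(np.array([.4370,.3835])-p[:2]); N=yawR(y+dth)
    tgt=np.array([.5032,.4106])-off+N[:2,0]*.0005; plan(o,(*tgt,.0555,y+dth))
E
```

```text
rect c [0.5031 0.4107] size mm [55.6 62.9] ang 28.5 | centroid [0.5032 0.4105] area-eq dia 58.4 | encl [0.5032 0.4104] 63.7
edge angle mod60 -0.99260724
to [ 5.03300e-01  4.10900e-01  5.55000e-02 -9.00319e+01] shift [ 0.481 -0.019  0.496] turn [5.000e-04 1.000e-04 1.111e-01] calls 1 rows>= 3
to [ 5.03300e-01  4.10900e-01  5.55000e-02 -9.05319e+01] shift [ 0.481 -0.019  0.496] turn [5.000e-04 1.000e-04 1.139e-01] calls 1 rows>= 3
```

Emit:
send_rows(
  deltas=[
    [0, 0.15, -0.006, 0, 0, 0, 0.035],
    [0, 0.3, -0.012, 0.1, 0, 0, 0.07],
    [0, 0.42, -0.019, 0.2, 0, 0, 0.1],
    [0, 0.481, -0.019, 0.33, 0, 0, 0.115],
    [0, 0.481, -0.019, 0.43, 0, 0, 0.115],
    [0, 0.481, -0.019, 0.48, 0, 0, 0.115],
    [0, 0.481, -0.019, 0.496, 0, 0, 0.115],
    [0, 0.481, -0.019, 0.496, 0, 0, 0.115],
    [0, 0.481, -0.019, 0.496, 0, 0, 0.115],
    [0, 0.481, -0.019, 0.496, 0, 0, 0.115],
    [0, 0.481, -0.019, 0.496, 0, 0, 0.115],
    [0, 0.481, -0.019, 0.496, 0, 0, 0.115],
  ],
)

```text
clock: 27.18
tcp_pos: [0.503, 0.4135, 0.0565]
orientation: [-3.141, 0.016, -0.002]
contact_force: [-0.6, -0.6, -0.8]
grip_width: 0.0556
```

```bash
python3 shot.py w22; python3 - <<'E'
from h import *
f,o=pickle.load(open("w22.pkl","rb"));p,M,y=tool(o);print(o["contact_force"])
for v in(80,90,100,110):print(v);hole(f,p[:2],p[2]+.0168,vmax=v)
u=proj(f,[[*p[:2],.068]])[0].astype(int);print(u);c=f["pixels"][u[1]-130:u[1]+60,u[0]-110:u[0]+110,::-1]
cv2.imwrite("pics/c22.png",cv2.resize(c,None,fx=3,fy=3))
E
```

```text
27.2333 [0.503  0.4134 0.0563] yaw -90.6 tilt [0.0008 0.0006] 0.004
[ 0.54514527 -0.50453723 -1.54792585]
80
90
hole [0.5072 0.415 ] size mm [2.1 4.2]
100
hole [0.5031 0.4136] size mm [12.6 11.3]
110
hole [0.5031 0.4136] size mm [11.6 12.8]
[279 304]
```

Emit:
send_rows(
  deltas=[
    [0, 0.007, 0.02, 0, 0, 0, 0],
    [0, 0.007, 0.02, 0, 0, 0, 0],
    [0, 0.007, 0.02, 0, 0, 0, 0],
    [0, 0.007, 0.02, 0, 0, 0, 0],
    [0, 0.007, 0.02, 0, 0, 0, 0],
    [0, 0.007, 0.02, 0, 0, 0, 0],
    [0, 0.007, 0.02, 0, 0, 0, 0],
  ],
)

```text
clock: 27.82
tcp_pos: [0.5037, 0.4102, 0.0556]
orientation: [3.142, -0.016, -0.0]
contact_force: [0.2, 1.2, -1.1]
grip_width: 0.0557
```

```bash
python3 shot.py w23; python3 - <<'E'
from h import *
f,o=pickle.load(open("w23.pkl","rb"));p,M,y=tool(o);print(o["contact_force"])
for v in(100,110):print(v);hole(f,p[:2],p[2]+.0168,vmax=v)
# darker sides: find edges of base & held lower rim along central image column (tool x) and the side profile
g=cv2.cvtColor(cv2.GaussianBlur(f["pixels"],(3,3),0),cv2.COLOR_RGB2GRAY).astype(int)
u=proj(f,[[*p[:2],.068]])[0].astype(int)
print("col",[int(v) for v in g[110:280:2,u[0]]])
c=f["pixels"][u[1]-190:u[1]+40,u[0]-110:u[0]+110]
b=cv2.GaussianBlur(c,(3,3),0).astype(float);m=(b[...,2]/(b[...,1]+1)>.845)
for z,s in((.068,"top"),(0,"base")): print(s,proj(f,[[*np.array([.5033,.4107])+.0323*np.array([np.cos(t),np.sin(t)]),z] for t in np.radians(np.arange(0,360,60)-.9)]).round(0).tolist())
cs=max(cv2.findContours(m.astype(np.uint8),cv2.RETR_EXTERNAL,cv2.CHAIN_APPROX_NONE)[0],key=cv2.contourArea)
h=cv2.approxPolyDP(cs,2.5,True)[:,0]+[u[0]-110,u[1]-190];print(h[h[:,1]<280].tolist())
E
```

```text
27.8667 [0.5037 0.4102 0.0556] yaw -90.59 tilt [-0.0001  0.    ] 0.003
[-0.19519219 -0.96757971 -0.88618868]
100
hole [0.504  0.4103] size mm [12.6 11.3]
110
hole [0.504  0.4104] size mm [11.6 12.8]
col [128, 127, 128, 128, 128, 127, 128, 128, 127, 128, 129, 127, 127, 128, 127, 129, 128, 128, 129, 127, 127, 128, 127, 127, 128, 129, 128, 129, 127, 128, 128, 128, 127, 128, 128, 128, 127, 129, 118, 86, 84, 85, 84, 84, 85, 84, 85, 86, 108, 128, 94, 83, 84, 84, 84, 83, 83, 85, 86, 85, 84, 83, 84, 85, 87, 117, 133, 131, 132, 132, 132, 133, 133, 133, 135, 133, 133, 134, 134, 134, 134, 133, 133, 133, 134]
top [[278.0, 235.0], [208.0, 272.0], [212.0, 339.0], [278.0, 369.0], [343.0, 339.0], [349.0, 273.0]]
base [[279.0, 186.0], [231.0, 213.0], [233.0, 262.0], [278.0, 285.0], [323.0, 262.0], [326.0, 213.0]]
[[355, 263], [344, 262], [326, 215], [278, 188], [232, 213], [215, 261], [202, 264]]
```

```bash
python3 - <<'E'
from h import *
f,o=pickle.load(open("w23.pkl","rb"));p,M,y=tool(o);z=p[2]
g=cv2.cvtColor(cv2.GaussianBlur(f["pixels"],(3,3),0),cv2.COLOR_RGB2GRAY).astype(int)
print([int(v) for v in g[182:246,278]])
for n,uv,h in(("heldtop",(278,239.5),z+.0168),("heldlow",(278,209.5),z-.0172),("rim",(278,205.5),.034),("base",(278,186.5),0)):
    print(n,(ray(f,uv,h)[0]-[.0323,0,0]).round(4))
E
```

```text
[127, 127, 127, 127, 121, 106, 91, 85, 84, 84, 84, 84, 84, 85, 84, 84, 85, 86, 84, 84, 85, 86, 85, 88, 101, 120, 128, 120, 100, 87, 83, 84, 85, 84, 84, 83, 83, 84, 83, 82, 83, 83, 84, 85, 85, 84, 84, 84, 85, 85, 83, 83, 84, 85, 85, 85, 87, 94, 110, 126, 132, 132, 132, 132]
heldtop [0.5035 0.4103 0.0724]
heldlow [0.5031 0.4104 0.0384]
rim [0.5035 0.4104 0.034 ]
base [0.5033 0.4105 0.    ]
```

Held hex and its bottom agree within 0.4 mm. Lowering.

Emit:
send_rows(
  deltas=[
    [0, 0.001, -0.002, 0.01, 0, 0, 0],
    [0, 0.001, -0.002, 0.019, 0, 0, 0],
    [0, 0.001, -0.002, 0.025, 0, 0, 0],
    [0, 0.001, -0.002, 0.029, 0, 0, 0],
    [0, 0.001, -0.002, 0.029, 0, 0, 0],
    [0, 0.001, -0.002, 0.029, 0, 0, 0],
  ],
)

```text
clock: 28.37
tcp_pos: [0.5039, 0.4104, 0.0515]
orientation: [3.141, -0.017, -0.0]
contact_force: [-1.6, -0.4, 2.7]
grip_width: 0.0556
```

```bash
python3 shot.py w24; python3 - <<'E'
from h import *
f,o=pickle.load(open("w24.pkl","rb"));p,M,y=tool(o);print(o["contact_force"])
g=cv2.cvtColor(cv2.GaussianBlur(f["pixels"],(3,3),0),cv2.COLOR_RGB2GRAY).astype(int)
print([int(v) for v in g[176:246,278]]);hole(f,p[:2],.068,vmax=110)
E
```

```text
28.4167 [0.5039 0.4104 0.0515] yaw -90.6 tilt [ 0.     -0.0001] 0.002
[-2.28959437 -0.99108325  3.62065082]
[128, 127, 127, 127, 128, 128, 128, 127, 127, 128, 127, 127, 126, 116, 100, 87, 84, 85, 86, 86, 85, 85, 84, 84, 84, 84, 85, 87, 86, 87, 88, 86, 85, 85, 85, 85, 85, 84, 85, 85, 85, 85, 85, 85, 86, 85, 84, 84, 85, 85, 85, 84, 84, 85, 85, 84, 85, 85, 85, 85, 85, 85, 86, 93, 111, 127, 133, 132, 132, 132]
hole [0.5039 0.4106] size mm [13.  11.4]
```

Flush: the rim line is gone and contact is 3.6 N. I'll release, rise and return to the square, turning on the way.

Emit:
send_rows(
  deltas=[
    [0.72, 0, 0, 0, 0, 0, 0],
    [0.85, 0, 0, 0, 0, 0, 0],
    [1, 0, 0, 0, 0, 0, 0],
    [1, 0, 0, 0, 0, 0, 0],
    [1, 0, 0, 0, 0, 0, 0],
    [1, 0, 0, -0.15, 0, 0, 0],
    [1, 0, 0, -0.4, 0, 0, 0],
    [1, 0, 0, -0.65, 0, 0, 0],
    [1, 0, 0, -0.9, 0, 0, 0],
    [1, 0, 0, -0.9, 0, 0, 0],
  ],
)

```text
clock: 29.25
tcp_pos: [0.507, 0.4139, 0.1948]
orientation: [-3.132, 0.017, -0.015]
contact_force: [2.3, 0.7, 1.1]
grip_width: 0.0856
```

Emit:
send_rows(
  deltas=[
    [1, -0.06, 0.22, 0, 0, 0, 0],
    [1, -0.12, 0.44, 0, 0, 0, 0],
    [1, -0.18, 0.66, 0, 0, 0, 0],
    [1, -0.23, 0.88, 0, 0, 0, 0],
    [1, -0.254, 0.97, 0, 0, 0, 0],
    [1, -0.254, 0.97, 0, 0, 0, 0],
  ],
)

```text
clock: 29.75
tcp_pos: [0.464, 0.2611, 0.186]
orientation: [3.139, -0.024, -0.001]
contact_force: [0.6, 0.4, -0.4]
grip_width: 0.0855
```

Emit:
send_rows(
  deltas=[
    [1, -0.06, 0.22, 0, 0, 0, 0.03],
    [1, -0.12, 0.44, 0, 0, 0, 0.06],
    [1, -0.18, 0.66, 0, 0, 0, 0.09],
    [1, -0.23, 0.88, 0, 0, 0, 0.12],
    [1, -0.254, 0.97, 0, 0, 0, 0.13],
    [1, -0.254, 0.97, 0, 0, 0, 0.13],
    [1, -0.254, 0.97, 0, 0, 0, 0.13],
    [1, -0.254, 0.97, 0, 0, 0, 0.13],
  ],
)

```text
clock: 30.42
tcp_pos: [0.4256, 0.1224, 0.1866]
orientation: [-3.072, 0.648, -0.002]
contact_force: [-0.2, 0.3, 0.4]
grip_width: 0.0854
```

```bash
python3 shot.py w25; python3 - <<'E'
from h import *
f,o=pickle.load(open("w25.pkl","rb"));p,M,y=tool(o)
for v in(70,100):fit(f,(.432,.104),.034,vmin=v)
for v in(100,120):hole(f,(.432,.104),.034,vmax=v)
E
```

```text
30.4667 [0.4254 0.1224 0.1865] yaw -113.81 tilt [0.001  0.0012] 0.002
rect c [0.4389 0.1031] size mm [61.6 64.9] ang 69.6 | centroid [0.4389 0.1031] area-eq dia 70.8 | encl [0.4384 0.1027] 86.5
rect c [0.4373 0.1036] size mm [61.6 61.4] ang 69.7 | centroid [0.4374 0.1037] area-eq dia 69.0 | encl [0.4375 0.1036] 85.5
hole [0.4371 0.1037] size mm [12.4 12. ]
```

Emit:
send_rows(
  deltas=[
    [1, 0.06, 0.04, 0.2, 0, 0, -0.0195],
    [1, 0.121, 0.083, 0.4, 0, 0, -0.0195],
    [1, 0.121, 0.083, 0.6, 0, 0, -0.0195],
    [1, 0.121, 0.083, 0.8, 0, 0, -0.0195],
    [1, 0.121, 0.083, 0.8, 0, 0, -0.0195],
  ],
)

```text
clock: 30.88
tcp_pos: [0.4334, 0.1021, 0.0619]
orientation: [3.089, -0.554, -0.012]
contact_force: [-0.0, -0.8, -0.6]
grip_width: 0.0856
```

Emit:
send_rows(
  deltas=[
    [1, 0, 0, 0.12, 0, 0, 0],
    [1, 0, 0, 0.23, 0, 0, 0],
    [1, 0, 0, 0.31, 0, 0, 0],
    [0.9, 0, 0, 0.31, 0, 0, 0],
    [0.8, 0, 0, 0.31, 0, 0, 0],
    [0.7, 0, 0, 0.31, 0, 0, 0],
    [0.6, 0, 0, 0.31, 0, 0, 0],
    [0.4, 0, 0, 0.31, 0, 0, 0],
    [0, 0, 0, 0.31, 0, 0, 0],
    [0, 0, 0, 0.31, 0, 0, 0],
    [0, 0, 0, 0.31, 0, 0, 0],
  ],
  squeeze=35,
)

```text
clock: 31.8
tcp_pos: [0.4371, 0.1023, 0.0211]
orientation: [-3.09, 0.558, -0.003]
contact_force: [-0.9, 1.4, 8.3]
grip_width: 0.0613
```

```bash
python3 shot.py w26; python3 - <<'E'
from h import *
f,o=pickle.load(open("w26.pkl","rb"));p,M,y=tool(o);print(o["grip_width"],o["contact_force"])
for v in(80,100,110):hole(f,p[:2],.034,vmax=v)
w=np.array([.6187,.222])-M[:2,0]*.085
plan(o,(w[0],w[1],.15,y))
E
```

```text
31.85 [0.4371 0.1023 0.0211] yaw -110.46 tilt [0.0023 0.001 ] 0.002
0.06117213564392501 [-1.77027915  1.27292507  8.76592661]
hole [0.4375 0.1025] size mm [11.7 11.7]
hole [0.4374 0.1026] size mm [12.  12.1]
to [   0.5391    0.2517    0.15   -110.463 ] shift [ 0.29  -1.172 -0.857] turn [-0.0006 -0.0006 -0.    ] calls 2 rows>= 6
```

Emit:
send_rows(
  deltas=[
    [0, 0, 0, -0.08, 0, 0, 0],
    [0, 0, 0, -0.22, 0, 0, 0],
    [0, 0, 0, -0.42, 0, 0, 0],
    [0, 0, 0, -0.62, 0, 0, 0],
    [0, 0.03, -0.1, -0.8, 0, 0, 0],
    [0, 0.06, -0.28, -0.857, 0, 0, 0],
    [0, 0.1, -0.45, -0.857, 0, 0, 0],
    [0, 0.145, -0.586, -0.857, 0, 0, 0],
    [0, 0.145, -0.586, -0.857, 0, 0, 0],
  ],
)

```text
clock: 32.6
tcp_pos: [0.4899, 0.1807, 0.1499]
orientation: [-3.088, 0.553, -0.006]
contact_force: [0.3, 0.1, -1.8]
grip_width: 0.0609
```

Emit:
send_rows(
  deltas=[
    [0, 0.05, -0.2, 0, 0, 0, 0],
    [0, 0.1, -0.4, 0, 0, 0, 0],
    [0, 0.145, -0.586, 0, 0, 0, 0],
    [0, 0.145, -0.586, 0, 0, 0, 0],
    [0, 0.145, -0.586, 0, 0, 0, 0],
    [0, 0.145, -0.586, 0, 0, 0, 0],
    [0, 0.145, -0.586, 0, 0, 0, 0],
  ],
)

```text
clock: 33.18
tcp_pos: [0.5378, 0.2493, 0.1482]
orientation: [3.09, -0.56, -0.001]
contact_force: [0.1, -0.2, -1.1]
grip_width: 0.0609
```

```bash
python3 shot.py w27; python3 - <<'E'
from h import *
f,o=pickle.load(open("w27.pkl","rb"));p,M,y=tool(o);print(o["grip_width"])
for v in(80,100,110):hole(f,p[:2],p[2]+.0129,vmax=v)
for v in(80,100,120):fit(f,(.6187,.222),.034,vmin=v)
print(proj(f,[[.6187,.222,.034]]))
E
```

```text
33.2333 [0.5379 0.2494 0.1483] yaw -110.57 tilt [-0.0006 -0.0011] 0.008
0.061196996500707555
hole [0.5385 0.2494] size mm [11.4 11.2]
hole [0.5385 0.2494] size mm [11.7 11.5]
rect c [0.6192 0.2225] size mm [61.3 62. ] ang 66.8 | centroid [0.6192 0.2226] area-eq dia 69.3 | encl [0.6194 0.2227] 86.3
rect c [0.6192 0.2225] size mm [61.3 62. ] ang 66.8 | centroid [0.6192 0.2226] area-eq dia 69.3 | encl [0.6194 0.2227] 86.3
rect c [0.6192 0.2225] size mm [61.3 62. ] ang 66.8 | centroid [0.6192 0.2226] area-eq dia 69.3 | encl [0.6194 0.2227] 86.3
[[274.98068989  87.46420693]]
```

Emit:
send_rows(
  deltas=[
    [0, 0.15, 0, 0.08, 0, 0, 0.005],
    [0, 0.3, -0.01, 0.16, 0, 0, 0.01],
    [0, 0.45, -0.021, 0.25, 0, 0, 0.0146],
    [0, 0.55, -0.021, 0.36, 0, 0, 0.0146],
    [0, 0.571, -0.021, 0.48, 0, 0, 0.0146],
    [0, 0.571, -0.021, 0.56, 0, 0, 0.0146],
    [0, 0.571, -0.021, 0.594, 0, 0, 0.0146],
    [0, 0.571, -0.021, 0.594, 0, 0, 0.0146],
    [0, 0.571, -0.021, 0.594, 0, 0, 0.0146],
    [0, 0.571, -0.021, 0.594, 0, 0, 0.0146],
    [0, 0.571, -0.021, 0.594, 0, 0, 0.0146],
    [0, 0.571, -0.021, 0.594, 0, 0, 0.0146],
  ],
)

```text
clock: 34.23
tcp_pos: [0.6202, 0.2243, 0.0603]
orientation: [-3.077, 0.629, -0.002]
contact_force: [-0.3, 0.3, -0.8]
grip_width: 0.0612
```

```bash
python3 shot.py w28; cat > sq.py <<'E'
import sys;from h import *
f,o=pickle.load(open(sys.argv[1]+".pkl","rb"));p,M,y=tool(o);print(o["contact_force"],y)
hole(f,p[:2],p[2]+.0129,vmax=100)
g=cv2.GaussianBlur(f["pixels"],(3,3),0);G=cv2.cvtColor(g,cv2.COLOR_RGB2GRAY).astype(int)
fit(f,p[:2],p[2]+.0129,vmin=105)
u=proj(f,[[*(p[:2]+M[:2,0]*.031),p[2]+.0129]])[0].astype(int)
print("front edge px",u,"col",u[1]-70,[int(v) for v in G[u[1]-70:u[1]+8,u[0]]])
b=g.astype(float);m=(b[...,2]/(b[...,1]+1)>.845).astype(np.uint8);m[u[1]+15:]=0;m[:,:u[0]-100]=0;m[:,u[0]+100:]=0
c=max(cv2.findContours(m,cv2.RETR_EXTERNAL,cv2.CHAIN_APPROX_NONE)[0],key=cv2.contourArea);print(cv2.approxPolyDP(c,2,True)[:,0].tolist())
E
python3 sq.py w28
```

```text
34.2833 [0.6201 0.2242 0.0601] yaw -113.11 tilt [0.0012 0.0005] 0.007
[ 0.71968344  0.20439654 -0.1825763 ] -113.10705819407752
hole [0.6205 0.2246] size mm [11.5 11.5]
rect c [0.6206 0.2246] size mm [61.9 61.6] ang 67.0 | centroid [0.6207 0.2246] area-eq dia 69.5 | encl [0.6205 0.2245] 86.8
front edge px [280 237] col 167 [133, 134, 133, 133, 134, 133, 132, 133, 134, 133, 133, 133, 133, 133, 134, 134, 133, 132, 123, 105, 92, 89, 89, 89, 89, 88, 88, 88, 89, 89, 89, 89, 90, 90, 90, 90, 95, 112, 132, 140, 133, 113, 95, 89, 88, 89, 90, 90, 88, 88, 89, 89, 89, 89, 88, 88, 88, 90, 90, 90, 90, 90, 90, 90, 90, 89, 89, 89, 89, 94, 111, 131, 140, 139, 139, 139, 139, 140]
[[199, 238], [200, 251], [358, 251], [359, 237], [346, 215], [346, 205], [335, 187], [232, 186], [221, 207], [212, 213]]
```

```bash
cat > ck.py <<'E'
from h import *
f,o=pickle.load(open("w28.pkl","rb"));p,M,y=tool(o)
for n,l,r,z in(("base",(232,185.5),(335,186),0),("rim",(221,203.5),(346,203.5),.034),("heldlow",(212,209),(346,208.5),p[2]-.0211),("heldtop",(199,237),(359,237),p[2]+.0129)):
    q=ray(f,[l,r],z)[:,:2];print(n,(q.mean(0)-M[:2,0]*.031).round(4),(np.hypot(*(q[1]-q[0]))*1000).round(1))
d=np.array([.6192,.2225])-[.6206,.2246];print("tool shift",(M[:2,:2].T@d/.15).round(4))
E
python3 ck.py
```

```text
base [0.6192 0.2223] 60.2
rim [0.6198 0.2225] 61.1
heldlow [0.6198 0.2249] 63.8
heldtop [0.6204 0.2246] 60.9
tool shift [-0.0031  0.0165]
```

Emit:
send_rows(
  deltas=[
    [0, -0.001, 0.016, 0, 0, 0, 0],
    [0, -0.001, 0.016, 0, 0, 0, 0],
    [0, -0.001, 0.016, 0, 0, 0, 0],
    [0, -0.001, 0.016, 0, 0, 0, 0],
    [0, -0.001, 0.016, 0, 0, 0, 0],
    [0, -0.001, 0.016, 0, 0, 0, 0],
  ],
)

```text
clock: 34.78
tcp_pos: [0.6187, 0.2218, 0.0592]
orientation: [-3.078, 0.63, 0.0]
contact_force: [0.2, -0.4, -1.4]
grip_width: 0.061
```

```bash
python3 shot.py w29; python3 sq.py w29
```

```text
34.8333 [0.6187 0.2218 0.0592] yaw -113.12 tilt [-0.0001 -0.    ] 0.002
[ 0.29324882  0.38245254 -1.76028944] -113.11923399509053
hole [0.6191 0.222 ] size mm [11.4 11.4]
rect c [0.6193 0.222 ] size mm [61.8 61.5] ang 66.9 | centroid [0.6193 0.222 ] area-eq dia 69.4 | encl [0.6192 0.2219] 86.6
front edge px [279 237] col 167 [134, 134, 134, 134, 134, 133, 133, 133, 133, 133, 134, 134, 133, 132, 132, 133, 134, 133, 124, 106, 93, 89, 89, 91, 91, 91, 89, 88, 89, 89, 90, 90, 89, 89, 90, 90, 91, 107, 129, 139, 131, 113, 96, 90, 90, 90, 89, 89, 89, 89, 89, 89, 90, 90, 90, 89, 89, 89, 89, 89, 89, 90, 91, 90, 89, 89, 90, 89, 90, 96, 112, 131, 140, 140, 140, 139, 138, 139]
[[199, 237], [200, 251], [358, 251], [359, 237], [331, 187], [227, 186]]
```

Base and top now share the same midline (column 279). Lowering.

Emit:
send_rows(
  deltas=[
    [0, 0.001, 0, 0.01, 0, 0, 0],
    [0, 0.001, 0, 0.019, 0, 0, 0],
    [0, 0.001, 0, 0.025, 0, 0, 0],
    [0, 0.001, 0, 0.029, 0, 0, 0],
    [0, 0.001, 0, 0.029, 0, 0, 0],
    [0, 0.001, 0, 0.029, 0, 0, 0],
  ],
)

```text
clock: 35.33
tcp_pos: [0.6188, 0.2217, 0.0552]
orientation: [3.078, -0.63, -0.0]
contact_force: [-1.7, -0.8, 4.5]
grip_width: 0.0612
```

```bash
python3 shot.py w30; python3 sq.py w30
```

```text
35.3833 [0.6188 0.2217 0.0552] yaw -113.12 tilt [ 0.0001 -0.0001] 0.002
[-1.96349199 -0.39182949  3.95338323] -113.12172001271229
hole [0.6192 0.2219] size mm [11.5 11.4]
rect c [0.6194 0.2219] size mm [61.8 61.5] ang 66.9 | centroid [0.6194 0.2219] area-eq dia 69.4 | encl [0.6194 0.2218] 86.6
front edge px [279 237] col 167 [134, 135, 135, 134, 134, 133, 134, 135, 134, 133, 134, 133, 133, 134, 134, 134, 133, 132, 133, 132, 123, 105, 92, 89, 90, 90, 90, 89, 88, 89, 90, 90, 89, 90, 90, 90, 90, 89, 90, 93, 102, 104, 94, 88, 88, 89, 90, 89, 88, 88, 89, 89, 89, 89, 90, 90, 90, 90, 91, 90, 90, 90, 90, 90, 90, 91, 90, 89, 90, 94, 110, 130, 139, 140, 140, 140, 140, 140]
[[199, 238], [200, 251], [358, 251], [360, 240], [331, 189], [225, 188]]
```

Square is down with under 1 mm residual. Releasing, lifting clear and checking everything from the fixed cameras.

Emit:
send_rows(
  deltas=[
    [0.8, 0, 0, 0, 0, 0, 0],
    [0.9, 0, 0, 0, 0, 0, 0],
    [1, 0, 0, 0, 0, 0, 0],
    [1, 0, 0, 0, 0, 0, 0],
    [1, 0, 0, 0, 0, 0, 0],
    [1, 0, 0, -0.15, 0, 0, 0],
    [1, 0, 0, -0.4, 0, 0, 0],
    [1, 0, 0, -0.65, 0, 0, 0],
    [1, 0, 0, -0.9, 0, 0, 0],
    [1, 0, 0, -0.9, 0, 0, 0],
  ],
)

```text
clock: 36.22
tcp_pos: [0.623, 0.2237, 0.1986]
orientation: [-3.07, 0.629, -0.017]
contact_force: [2.0, 1.6, 1.2]
grip_width: 0.0852
```

Emit:
send_rows(
  deltas=[
    [1, -0.2, 0.1, 0, 0, 0, 0],
    [1, -0.4, 0.2, 0, 0, 0, 0],
    [1, -0.6, 0.35, 0, 0, 0, 0],
    [1, -0.75, 0.5, 0, 0, 0, 0],
    [1, -0.9, 0.7, 0, 0, 0, 0],
    [1, -0.9, 0.9, 0, 0, 0, 0],
    [1, -0.9, 0.9, 0, 0, 0, 0],
    [1, -0.9, 0.9, 0, 0, 0, 0],
    [1, -0.9, 0.9, 0, 0, 0, 0],
  ],
)

```text
clock: 36.97
tcp_pos: [0.4425, 0.1511, 0.1902]
orientation: [-3.077, 0.63, -0.002]
contact_force: [0.5, 0.2, -0.3]
grip_width: 0.0855
```

```bash
python3 - <<'E'
from h import *;from bench import r
t=r.grab_frame("top");s=r.grab_frame("side");o=r.get_obs();print(o["clock"],o["tcp_pos"])
pickle.dump((t,s),open("end.pkl","wb"))
P=dict(small=(.4744,-.4056),round=(.6612,-.0046),oblong=(.6281,-.2174),hex=(.5034,.4106),square=(.6193,.2223))
rows=[[],[]]
for n,c in P.items():
    print(n);fit(t,c,.068,vmin=90)
    for k,(f,w) in enumerate(((t,26),(s,32))):
        u=np.round(proj(f,[[*c,.034]])[0]).astype(int);q=f["pixels"][max(u[1]-w,0):u[1]+w,max(u[0]-w,0):u[0]+w,::-1]
        rows[k].append(cv2.resize(q,(160,160) if k==0 else (160,160),interpolation=cv2.INTER_CUBIC))
small=cv2.resize(t["pixels"][:,:,::-1],(373,280));small2=cv2.resize(s["pixels"][:,:,::-1],(373,280))
im=np.vstack([np.hstack(rows[0]),np.hstack(rows[1]),np.pad(np.hstack([small,small2]),((0,0),(0,54),(0,0)))])
cv2.imwrite("pics/end.png",im);print(im.shape)
E
```

```text
37.0667 [0.44259007 0.15167185 0.19004229]
small
rect c [ 0.4744 -0.4048] size mm [35.8 38.7] ang 0.6 | centroid [ 0.4743 -0.4045] area-eq dia 38.4 | encl [ 0.4739 -0.4044] 41.0
round
rect c [ 0.6596 -0.0036] size mm [54.1 50.8] ang 0.3 | centroid [ 0.6595 -0.0044] area-eq dia 53.3 | encl [ 0.6597 -0.0051] 55.8
oblong
rect c [ 0.6267 -0.2165] size mm [113.5  59.7] ang 8.7 | centroid [ 0.6267 -0.2164] area-eq dia 91.7 | encl [ 0.6264 -0.2159] 123.4
hex
rect c [0.5022 0.4092] size mm [58.6 55.9] ang 0.5 | centroid [0.5024 0.4089] area-eq dia 57.9 | encl [0.5027 0.4091] 62.3
square
rect c [0.6195 0.2225] size mm [57.6 58.9] ang 67.4 | centroid [0.6199 0.2226] area-eq dia 64.0 | encl [0.6186 0.222 ] 77.5
(600, 800, 3)
```

View pics/end.png

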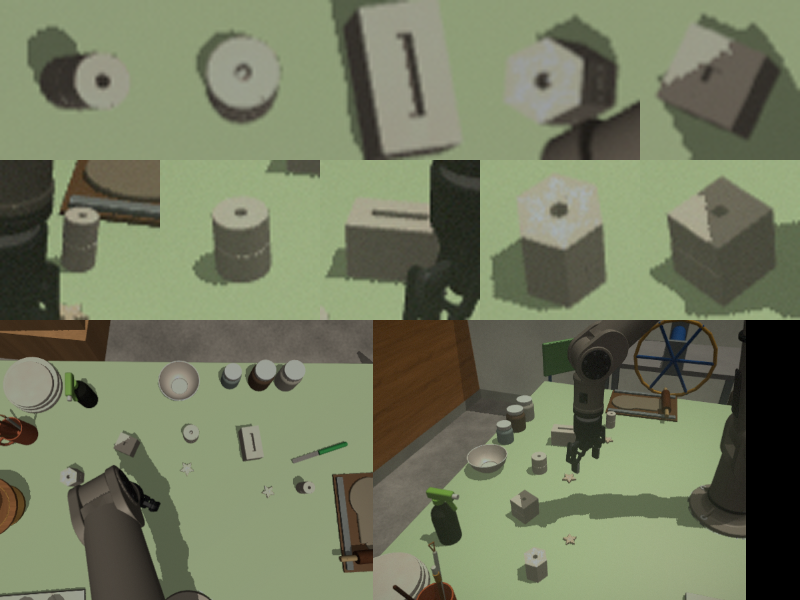

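The last picture shows all five moulds closed, upright and flush. Top camera centres match the bottoms' earlier centres within about 1.3 mm. Handing in.

```bash
python3 -c "
from bench import r
print(r.hand_in())"
```

```text
the job is handed in; nothing more can be done
None
```

I closed all five moulds and handed the job in at about 37 s on the clock. I took the tops off in the order small, round, oblong, then hex, square. Each went hole up onto its own bottom, lowered slowly until it touched with about 2–10 N and only then released.

- **Final check:** the last top and side pictures show five upright, closed moulds with nothing tipped. From the top camera, the centres of the tops lie within about 1.3 mm of the bottoms' centres measured at the start. The arm was clear of everything at hand-in.
- **Alignment before release:**
  - Hex and oblong agreed with their bottoms to about 0.4 mm.
  - Square had less than 1 mm left, so I left it.
  - Small and round showed about 1 mm, so I nudged each by 0.9 mm before letting go.
- **Checks that disagreed:** the small top first touched down about 2 mm off and I lifted and corrected it. After the round was released, one reading of its hole was about 1 mm off in x. The square's and small's final top-camera outlines came out 3–6 mm undersize, the square's lying partly in shadow, so those two centres are less certain.

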